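Move a brittle dry clay tile to the kiln shelf with a lifter

ROBOT

A 7-joint arm with a two-finger parallel gripper is mounted at the origin on the work surface. World frame = base frame: x ahead of the robot, y to its left, z up, the work surface at z = 0. Lengths are in mm, angles in rad, forces in N, time in s.
With the tool pointing down it reaches from about 400 to 875 mm from the base axis. Payload 4.4 kg.
Tool frame: the origin (TCP) lies midway between the tips of the shut fingers; the grasp point (between the pads) lies 19 mm behind it; z points along the fingers, y is the line along which they close (so a half turn about z gives the same grasp; the last joint's range is limited). The gripper opens to 85 mm and grips with 20 to 120 N. Pads are 22 mm wide; open, the fingers measure 114 mm over their backs; the gripper's body (76 mm by 85 mm) begins 54 mm behind the grasp point. The pads swing forward as they close: fully open they stand 13 mm farther back than shut.
Start: joints at [-1.369, 0.628, 0.038, 1.517, -0.027, 0.996, -0.02], TCP at [171.972, 626.852, 231.313] pointing down, gripper open.
Joint ranges: [-3.06, 3.06], [-0.37, 2.12], [-1.25, 1.32], [0.18, 2.47], [-1.1, 4.24], [0.23, 1.98], [-2.94, 2.94]. Speed limits (rad/s): [2.57, 2.57, 3.14, 3.14, 3.14, 3.14, 3.14].

INTERFACE

Orientations are given as [roll, pitch, yaw] about the fixed x, y, z axes, in that order (R = Rz(yaw) Ry(pitch) Rx(roll)).
In Python, from cell import ctrl gives the robot as it stands.
- The arm moves only by the shell command python3 -m crank 'ROWS' [OPENING]. ROWS is JSON, a list that holds one entry, the list of rows, each a list of 4 numbers: the shift along the tool's x, y, z normalised to -1 to 1, where 1 is 2.5 cm, then the turn about the tool's z normalised to -1 to 1, where 1 is 0.08 rad. In form: [[[dx, dy, dz, turn], ...]]. A call has 1 to 12 rows; each row shifts and turns the commanded pose from where the row before left it, along the tool's axes as they then stand; what a row does not reach is not made up. A row lasts 1/12 s, in which the tool goes at most 41.7 mm and 7.16 degrees, less where a joint would pass 70% of its speed; a pose out of reach is approached as far as the arm can. A call with a number of a shift or a turn outside -1 to 1 is refused whole. A call with a gripper value outside its range is refused whole. OPENING is the closure, from -1 (fully open) to 1 (shut), set as the call begins (- or left out, the last holds). The fingers move at their own pace and stop on an object; the grip force is fixed at half the most. Time passes only in rows, so rows that do not move let the fingers close. It gives the time, the measured TCP pose, the force, the opening and the grip force at its end, in the units of the state.
- ctrl.read_state(): the state, without advancing time (a new reading comes with each control period).
- ctrl.get_image(name): name is "scene" or "top" or "wrist"; returns a dict with "img" (400x640x3 uint8, red, green, blue), "intrinsics" (3x3 intrinsics, pixels), "extrinsics" (4x4, takes a point from camera to world coordinates). Camera axes: x right, y up, looking along -z (the intrinsics and any distortion apply to the point x, -y, -z); pixel columns grow to the right and rows downward; lengths in mm; the calibration is good to about 2 mm. The wrist camera is an equidistant fisheye: a pixel r from the principal point sees the ray r / f radians off the axis. A picture is of the moment at which its call begins. There is no depth.
- ctrl.finish_job(): hands the job in; it is judged then, once.
Trained networks look in the newest picture that a camera, given by its name, has taken for a name from the list of things; names that differ only in an ending like _2 or _b are one class to them, and where a whole thing is asked for, a point or a joint stands for the part that bears it (a point fixed in the world has none). Each returns a list of dicts, best first, with "confidence" (0 to 1); they miss things now and then, are a little off and sometimes report something else, mostly with a low value. They report only what shows in the picture. A call takes as long as a camera call. They do not tell look-alikes from the thing itself.
- ctrl.find_in(camera, target): "position" ([row, column] in pixels, amid what is visible of it).
- ctrl.trace(camera, target): "mask" (400x640 bool, what is visible of it) and "position" ([row, column] in pixels, amid what is visible of it).
- ctrl.place_of(camera, target): "position" ([row, column] in pixels: a listed point, or the origin of a listed thing).
The state is a dict: "clock": time; "qpos": joint angles; "qd": joint speeds; "tau": joint torques, N m; "eef_pos": TCP position; "tool_rot": TCP orientation; "force": force on the tool from outside, world axes, zero at the start; "torque": the same for the moment, N m; "width": finger opening in mm; "gripper_force": force on a finger pad.
Only numpy, scipy, OpenCV 4.12 (cv2) and the standard library are available. Lean on these libraries where they do the work, as an engineer would, in place of code of your own. Each camera call takes 0.05 s, during which the arm holds its last target. There are 200 camera calls.

TASK

The flat clay tile drying across the two wooden strips is bone dry and cracks under more than about 10 N, so never touch it with the gripper: take the lifter by its sloping wooden grip, slide its blade between the strips under the tile, and lift the tile clear. Carry it to the round kiln shelf, lay it gently across the middle of the two bars there, square to them, without pushing or dropping it, and draw the blade out. Then put the lifter back down flat on its plywood pad, and leave the other ware where it stands.

Things in the scene. Friction and masses are not known exactly. Their poses are not given: they have to be found in the camera images.
- tile: Brittle unfired grey clay tile with a pressed oval pattern, 100 mm (its x) by 140 mm (its y) by 9 mm thick, 0.15 to 0.27 kg. Origin at the centre of its underside, z up. It lies across the ware board's strips to within 6 mm and 0.05 rad of centred and square.
- ware_board: Fixed plywood board 200 (x) by 160 (y) by 12 mm, with two wooden strips along its x, each 140 mm long, 10 wide, 18 tall, centred at y = +54 and -54 mm: 98 mm free between them, strip tops 30 mm above its origin. Origin: centre of its underside, on the bench. Its x points away from the robot within 0.15 rad; its far (+x) end is open for the blade. On the left or right half of the table.
- kiln_shelf: Fixed round pale fireclay shelf, 210 mm across, on feet, top 43 mm above its origin; on it two pale bars along its x, each 140 mm long, 10 wide, 18 tall, centred at y = +54 and -54 mm: 98 mm free between them, bar tops 61 mm above its origin. Origin on the bench under its centre. Its x points away from the robot within 0.15 rad. On the other half of the table from the ware board.
- lifter: Loose, 0.25 kg: flat steel blade 112 (x) by 76 (y) by 2.5 mm; from its far (+x) edge a flat wooden grip slopes up and away, 30 degrees from vertical: 96 mm wide (y), 12 mm thick, from 26 to 102 mm up the slope (below it a 3 mm steel web). Starts flat on its pad. Origin: centre of the blade's underside; x from the blade's tip (towards the robot) to the grip, z up.
- lifter_grip (a point): Middle of the grip's thickness and width, 70 mm up the slope: at (90, 0, 63) mm in the lifter's frame, with the lifter's axes. Pinch the grip here across its 12 mm thickness with the fingers pointing down the slope, along (-0.5, 0, -0.866) in the lifter's frame.
- pad: Fixed thin plywood pad 200 (x) by 100 (y) by 6 mm, in the middle of the table, on which the lifter lies. Origin at the centre of its underside on the bench.
- bowl: Bystander: open unfired clay bowl, 90 mm across, 55 mm tall, beyond the middle of the table; origin under its centre.
- vase: Bystander: dark clay vase, 110 mm across, 160 mm tall, far right; origin under its centre.
- bucket: Bystander: white plastic tub, 130 mm across, 120 mm tall, right side; origin under its centre.
- tool_jar: Bystander: blue metal jar with wooden tools standing in it, 76 mm across, jar 100 mm tall, tools to 190 mm, left side; origin under its centre.
- rolling_pin: Bystander: wooden rolling pin lying along y, 48 mm thick, 300 mm long with handles, far left; origin under its centre.
- cutter: Bystander: steel ring cutter, 96 mm across, 35 mm tall, near right; origin under its centre.
- sponge: Bystander: yellow sponge block 100 x 65 x 35 mm, near left; origin under its centre.
- bat: Bystander: loose square white plaster slab 130 x 130 x 25 mm, beyond and right of the middle; origin under its centre.
Not all that is in view belongs to the job. Leave any turquoise look-alike of the pad alone.

How it is judged:
By the outcome, as a careful person would: the job done as asked, in the order asked, and still so for the second after the job is handed in, with the robot touching nothing.
It also fails if it takes over 66 s, if anything falls off the work surface, if the arm or the gripper's body presses on something with over 40 N, if the wrist force passes 120 N, or if a joint passes its speed limit or range.

## Working session

There is one attempt and no reset: what is moved stays moved. The work goes in short steps, Python scripts to look and compute and a shell command to move; the robot and the scene stay as the last step left them, time stands still between calls to the robot, and variables do not carry over. Pictures are saved under pics/ and viewed, at most 10 in all, crops included, and the job is handed in when it is done.

```bash
ls; mkdir -p pics; python3 - <<'E'
from cell import ctrl
import cv2,numpy as np
s=ctrl.read_state()
print({k:np.round(v,3).tolist() for k,v in s.items()})
for n in("scene","top","wrist"):
    d=ctrl.get_image(n); cv2.imwrite(f"pics/{n}0.png",d["img"][:,:,::-1])
    print(n,np.round(d["intrinsics"],2).tolist(),np.round(d["extrinsics"],3).tolist(),[k for k in d])
    for t in["tile","ware_board","kiln_shelf","lifter","lifter_grip","pad","bowl"]:
        r=ctrl.place_of(n,t); print(t,[(np.round(x["position"],1).tolist(),round(x["confidence"],2)) for x in r[:3]])
a=cv2.imread("pics/scene0.png");
E
```

```text
pics
{'clock': 0.0, 'qpos': [-1.369, 0.629, 0.038, 1.518, -0.027, 0.996, -0.02], 'qd': [0.001, 0.0, 0.0, -0.002, 0.0, 0.0, -0.0], 'tau': [0.0, -56.341, 1.227, -19.343, 0.011, 0.011, 0.0], 'eef_pos': [171.825, 626.239, 230.367], 'tool_rot': [-3.14, 0.0, 2.874], 'force': [-0.131, 0.09, 0.003], 'torque': [-0.007, -0.022, 0.01], 'gripper_force': 0.0, 'width': 85.329}
scene [[452.33, 0.0, 325.69], [0.0, 452.33, 202.87], [0.0, 0.0, 1.0]] [[-0.178, -0.558, 0.811, 1722.682], [0.984, -0.1, 0.147, 252.372], [-0.001, 0.824, 0.567, 960.754], [0.0, 0.0, 0.0, 1.0]] ['img', 'intrinsics', 'extrinsics']
tile [([199.7, 257.5], 0.95)]
ware_board [([211.6, 262.9], 0.84), ([183.0, 208.2], 0.64)]
kiln_shelf [([223.9, 389.0], 0.61)]
lifter [([226.0, 324.6], 0.64)]
lifter_grip [([231.9, 323.4], 0.82)]
pad [([228.5, 325.7], 0.95), ([168.2, 257.6], 0.95), ([184.5, 411.7], 0.73)]
bowl [([273.2, 298.3], 0.65)]
top [[496.02, 0.0, 325.22], [0.0, 496.02, 188.45], [0.0, 0.0, 1.0]] [[0.002, 0.995, -0.1, 300.977], [-1.0, 0.002, -0.006, 22.926], [-0.006, 0.1, 0.995, 1733.101], [0.0, 0.0, 0.0, 1.0]] ['img', 'intrinsics', 'extrinsics']
tile [([196.5, 396.6], 0.59)]
ware_board [([199.4, 396.3], 0.65)]
kiln_shelf [([201.2, 263.9], 0.68), ([161.1, 184.7], 0.33)]
lifter [([177.4, 329.8], 0.87)]
lifter_grip [([150.8, 322.6], 0.69), ([203.5, 263.3], 0.68)]
pad [([274.5, 243.3], 0.71), ([180.7, 326.9], 0.7), ([277.4, 428.0], 0.56)]
bowl [([117.1, 337.8], 0.68)]
wrist [[309.71, 0.0, 317.93], [0.0, 309.71, 204.11], [0.0, 0.0, 1.0]] [[0.264, -0.924, -0.278, 99.721], [0.965, 0.252, 0.076, 646.033], [0.0, -0.289, 0.957, 373.893], [0.0, 0.0, 0.0, 1.0]] ['img', 'intrinsics', 'extrinsics']
tile [([367.6, 36.1], 0.79)]
ware_board [([358.1, 43.6], 0.83), ([323.7, 286.2], 0.68)]
kiln_shelf [([364.1, 165.3], 0.89)]
lifter []
lifter_grip [([327.0, 285.4], 0.42)]
pad [([225.4, 115.7], 0.6), ([363.3, 164.3], 0.5)]
bowl []
```

```bash
python3 -c "
from scipy.spatial.transform import Rotation as R
import numpy as np
from cell import ctrl
s=ctrl.read_state();print(R.from_euler('xyz',s['tool_rot']).as_matrix().round(3))"; python3 -m crank --help 2>&1 | head -20
```

```text
[[-0.964  0.265 -0.   ]
 [ 0.265  0.964  0.   ]
 [ 0.     0.    -1.   ]]
invalid input: not JSON, or not a number
```

View pics/scene0.png

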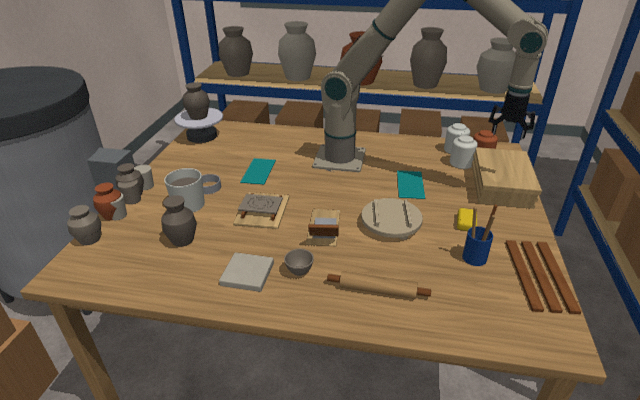

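View pics/top0.png

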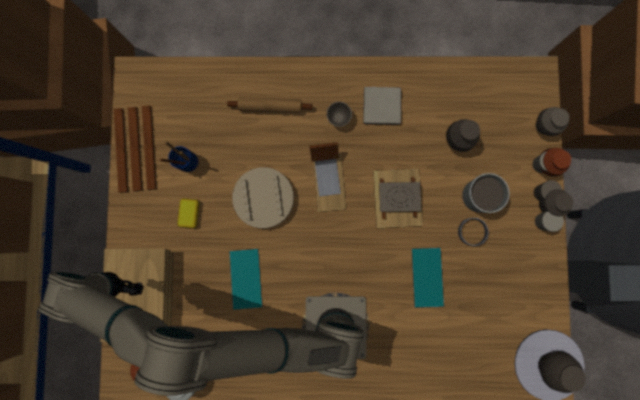

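```bash
cat > h.py <<'E'
import numpy as np, cv2
from scipy.optimize import least_squares
from scipy.spatial.transform import Rotation as R
from cell import ctrl
def ray(d,rc,wrist=False):
    K=d["intrinsics"];E=d["extrinsics"]
    x=(rc[1]-K[0,2])/K[0,0];y=(rc[0]-K[1,2])/K[1,1]
    if wrist:
        r=np.hypot(x,y);s=np.sin(r)/max(r,1e-9);v=np.array([x*s,-y*s,-np.cos(r)])
    else: v=np.array([x,-y,-1.])
    v=E[:3,:3]@v;return E[:3,3],v/np.linalg.norm(v)
def proj(d,P,wrist=False):
    K=d["intrinsics"];E=d["extrinsics"];P=np.atleast_2d(P)
    c=(P-E[:3,3])@E[:3,:3];x,y,z=c[:,0],-c[:,1],-c[:,2]
    if wrist:
        rho=np.hypot(x,y);t=np.arctan2(rho,z);k=t/np.maximum(rho,1e-9);u,v=x*k,y*k
    else:u,v=x/z,y/z
    return np.c_[K[1,1]*v+K[1,2],K[0,0]*u+K[0,2]]
def onz(d,rc,z,wrist=False):
    o,v=ray(d,rc,wrist);return o+v*(z-o[2])/v[2]
def tri(rays):
    A=np.zeros((3,3));b=np.zeros(3)
    for o,v in rays:
        M=np.eye(3)-np.outer(v,v);A+=M;b+=M@o
    p=np.linalg.solve(A,b)
    return p,[np.linalg.norm((np.eye(3)-np.outer(v,v))@(p-o)) for o,v in rays]
def snap(n,f=None):
    d=ctrl.get_image(n)
    if f:cv2.imwrite(f,d["img"][:,:,::-1])
    return d
def st():
    s=ctrl.read_state();return s,R.from_euler('xyz',s['tool_rot']).as_matrix()
E
python3 - <<'E'
from h import *
D={n:snap(n) for n in("scene","top")}
M={}
for t in["tile","ware_board","kiln_shelf","lifter","pad","lifter_grip","bowl","bat","vase","bucket","tool_jar","rolling_pin","cutter","sponge"]:
    rr=[]
    for n in D:
        p=ctrl.place_of(n,t)
        # for pads pick the central one
        if t=="pad": p=sorted(p,key=lambda q:abs(q["position"][1]-326))
        if p: rr.append(ray(D[n],p[0]["position"]))
    if len(rr)==2:
        P,e=tri(rr);print(t,P.round(1),np.round(e,1))
    else: print(t,len(rr))
for t,z in[("tile",39),("lifter",8),("pad",6),("ware_board",12),("kiln_shelf",52)]:
    m=ctrl.trace("top",t)
    for q in m[:3]:
        mask=q["mask"].astype(np.uint8);c=max(cv2.findContours(mask,0,2)[0],key=cv2.contourArea)
        W=np.array([onz(D["top"],(p[0][1],p[0][0]),z)[:2] for p in c],np.float32)
        print(t,"top",round(q["confidence"],2),q["position"],cv2.minAreaRect(W))
# enlarged crops
im=cv2.imread("pics/scene0.png")[170:280,210:440];im2=cv2.imread("pics/top0.png")[130:250,220:440]
o=np.vstack([cv2.resize(im,(680,325),interpolation=2),cv2.resize(im2,(495,270),interpolation=2,)[:, :].copy() if 0 else cv2.copyMakeBorder(cv2.resize(im2,(495,270),interpolation=2),0,0,0,185,0)])
cv2.imwrite("pics/crop1.png",o)
E
```

```text
tile [ 445.  -229.    23.3] [4.7 4.7]
ware_board [ 435.4 -211.4   -8.2] [6.4 6.4]
kiln_shelf [507.2  35.1 121.8] [211.3 211.3]
lifter [512.9  29.9  14.2] [1.7 1.7]
pad [496.4  16.   -2.7] [4.7 4.7]
lifter_grip [593.   35.8  64.8] [3.9 3.9]
bowl [734.3 -21.8  -1.8] [0.4 0.4]
bat [ 765.9 -167.5  -11.5] [6.2 6.2]
vase [ 654.8 -426.6    9.5] [1.5 1.5]
bucket [ 455.  -502.     2.6] [8.8 8.8]
tool_jar [ 5.778e+02  5.251e+02 -3.000e-01] [5.3 5.3]
rolling_pin [767.9 235.3   1.2] [7.1 7.1]
cutter [ 322.3 -467.8  -11.4] [3.7 3.7]
sponge [391.4 506.9   8.5] [3.5 3.5]
tile top 0.79 [194.8, 401.4] ((446.0921630859375, -222.15768432617188), (96.21430969238281, 136.09674072265625), 0.11169181019067764)
lifter top 0.56 [163.3, 327.2] ((543.7579956054688, 27.892711639404297), (183.27252197265625, 100.57019805908203), 8.334125518798828)
pad top 0.88 [275.8, 244.2] ((160.81285095214844, 309.8820495605469), (208.47682189941406, 107.29888916015625), 3.4049315452575684)
pad top 0.86 [279.1, 429.4] ((169.6297607421875, -317.9037170410156), (199.9889678955078, 100.2762222290039), 1.8786311149597168)
pad top 0.73 [197.8, 335.4] ((492.9007263183594, 15.542888641357422), (190.5840301513672, 95.26708984375), 2.839994192123413)
ware_board top 0.88 [211.5, 395.4] ((442.2413330078125, -216.7678985595703), (201.30824279785156, 162.8144989013672), 2.8288469314575195)
ware_board top 0.15 [169.0, 325.1] ((542.9237060546875, 29.213905334472656), (181.98858642578125, 99.43900299072266), 7.600841999053955)
kiln_shelf top 0.8 [199.6, 260.8] ((441.1828308105469, 245.61532592773438), (205.07073974609375, 204.5535888671875), 0.5049612522125244)
```

View pics/crop1.png

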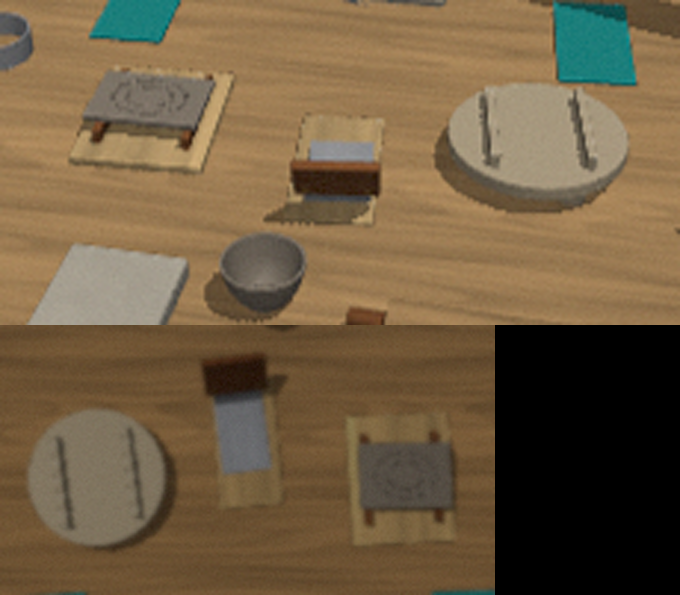

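The job items: plywood pad with the lifter at top (329,180) / scene (325,228), in the middle under the lifter. The turquoise mats at top (245,275) and (428,278) are look-alikes. The enlarged crop confirms it: the plywood pad is under the blade. The ware board with the tile is on the right and the shelf on the left.

```bash
python3 -m crank '[[[-1,-0.25,0,0.55],[-1,-0.25,0,0.55],[-1,-0.25,0,0.55],[-1,-0.25,0,0.55],[-1,-0.25,0,0.55],[-1,-0.25,0,0.55],[-1,-0.25,0,0.55],[-1,-0.25,0,0.55],[-1,-0.25,0,0.55],[-1,-0.25,0,0.55],[-1,-0.25,0,0.55],[-1,-0.25,0,0.55]]]' -1
python3 -c "
from h import *
s,r=st();print(s['qpos'].round(3) if hasattr(s['qpos'],'round') else s['qpos'],r.round(3).tolist())"
```

```text
clock: 3.95
eef_pos: [395.5, 416.5, 231.4]
tool_rot: [3.141, -0.0, 2.343]
force: [0.2, 0.8, 0.5]
width: 85.6
gripper_force: 0.0
[-0.982  0.524  0.186  1.738 -0.119  0.89   0.028] [[-0.698, 0.716, 0.0], [0.716, 0.698, 0.0], [0.0, 0.001, -1.0]]
```

```bash
python3 -m crank '[[[-1,-0.2,0,0.52],[-1,-0.2,0,0.52],[-1,-0.2,0,0.52],[-1,-0.2,0,0.52],[-1,-0.2,0,0.52],[-1,-0.2,0,0.52],[-1,-0.2,0,0.52],[-1,-0.2,0,0.52],[-1,-0.2,0,0.52],[-1,-0.2,0,0.52],[-1,-0.2,0,0.52],[-1,-0.2,0,0.52]]]' && python3 -m crank '[[[-1,0,0,0.52],[-1,0,0,0.52],[-1,0,0,0.52],[-1,0,0,0.52],[0,0,0,0]]]'
python3 - <<'E'
from h import *
s,r=st();print(np.round(s['qpos'],3),r.round(3).tolist())
d=snap("wrist","pics/w1.png");print(d["extrinsics"].round(3).tolist())
for t in["tile","ware_board","kiln_shelf","lifter","lifter_grip","pad"]:
    print(t,[(np.round(x["position"],1).tolist(),round(x["confidence"],2)) for x in ctrl.place_of("wrist",t)[:2]])
E
```

```text
clock: 4.95
eef_pos: [498.5, 131.7, 231.5]
tool_rot: [3.141, -0.0, 1.845]
force: [-0.3, -0.4, -0.9]
width: 85.4
gripper_force: 0.0
clock: 5.37
eef_pos: [520.1, 29.0, 231.9]
tool_rot: [3.14, 0.004, 1.671]
force: [0.5, -0.9, 0.1]
width: 85.5
gripper_force: 0.0
[-0.383  0.468  0.394  1.883 -0.231  0.833  0.228] [[-0.1, 0.995, 0.002], [0.995, 0.1, -0.004], [-0.004, 0.001, -1.0]]
[[0.995, -0.097, -0.03, 511.44], [0.101, 0.951, 0.291, 102.621], [0.0, -0.293, 0.956, 374.137], [0.0, 0.0, 0.0, 1.0]]
tile []
ware_board []
kiln_shelf []
lifter [([174.5, 307.0], 0.96)]
lifter_grip []
pad []
```

View pics/w1.png

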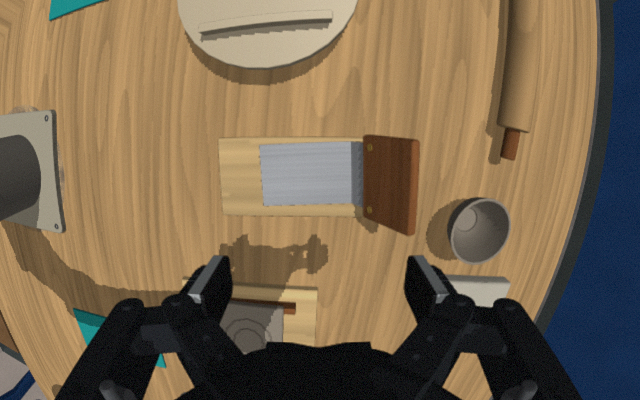

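The wrist picture shows the lifter: blade at about (260..355,143..206), with the brown grip at (363..419,135..233). The plywood pad is under it, the shelf is at the top, the board at the bottom and the bowl at (478,230). Next I measure the lifter and fit the arm's kinematics, because the tool has to be tilted 30°.

```bash
cat > kin.py <<'E'
import numpy as np,json
from scipy.spatial.transform import Rotation as R
def fk(q,p):
    h,a,b,c,o1,oa,ob,oc=p[:8]
    T=R.from_euler('z',S[0]*q[0]+o1);x=np.array([0,0,h])+0
    T=T*R.from_euler('y',q[1]);x=x+T.apply([oa,0,a])
    T=T*R.from_euler('z',S[1]*q[2])*R.from_euler('y',q[3]);x=x+T.apply([ob,0,b])
    T=T*R.from_euler('z',S[2]*q[4])*R.from_euler('y',q[5]);x=x+T.apply([oc,0,c])
    return x,T*R.from_euler('z',S[3]*q[6]+p[8])
S=[-1,-1,-1,-1]
E
cat > fit.py <<'E'
import itertools,kin,numpy as np
from kin import *
from scipy.optimize import least_squares
D=[([-1.369,0.629,0.038,1.518,-0.027,0.996,-0.02],[171.825,626.239,230.367],[-3.14,0,2.874]),
([-0.982,0.524,0.186,1.738,-0.119,0.89,0.028],[395.5,416.5,231.4],[3.141,0,2.343]),
([-0.383,0.468,0.394,1.883,-0.231,0.833,0.228],[520.1,29,231.9],[3.14,.004,1.671])]
def res(p):
    o=[]
    for q,x,r in D:
        X,T=fk(q,p);o+=list((X-x)/100);o+=list((T.inv()*R.from_euler('xyz',r)).as_rotvec())
    return o+list(1e-3*np.array(p[5:8])/100)
best=[]
for S in itertools.product([-1,1],repeat=4):
  kin.S=list(S)
  for o7 in(0,1.57,3.14,-1.57):
    f=least_squares(res,[330,420,400,250,0,0,0,0,o7]);best.append((f.cost,S,f.x.round(3)))
best.sort(key=lambda b:b[0])
for b in best[:4]:print(b)
E
python3 fit.py
python3 - <<'E'
from h import *
import pickle
s=ctrl.read_state()
d=snap("wrist");pickle.dump(d,open("w1.pkl","wb"))
g=cv2.cvtColor(d["img"],cv2.COLOR_RGB2GRAY)
px=np.array([[260,144],[263,206],[363,135],[366,216],[419,138],[415,233]],np.float32).reshape(-1,1,2)
c=cv2.cornerSubPix(g,px.copy(),(3,3),(-1,-1),(3,50,.01)).reshape(-1,2);print(c.round(1).tolist())
L=np.array([[-56,38,2.5],[-56,-38,2.5],[62.8,48,27.9],[62.8,-48,27.9],[100.8,48,93.7],[100.8,-48,93.7]])
def f(p):
    P=L@R.from_euler('z',p[2]).as_matrix().T+[p[0],p[1],p[3]]
    return (proj(d,P,True)-c[:,::-1]).ravel()
r=least_squares(f,[513,28,.1,6],loss='soft_l1');print(r.x.round(3),r.fun.round(1))
E
```

```text
(np.float64(1.3021197816186283e-05), (-1, -1, -1, -1), array([-2.27420e+02,  5.37852e+02,  3.60588e+02, -2.30381e+02,
       -4.20000e-02,  2.35500e+00,  1.17530e+01, -3.48290e+01,
        1.52900e+00]))
(np.float64(1.302119781971993e-05), (-1, -1, -1, -1), array([-2.27405e+02,  5.37851e+02,  3.60589e+02, -2.30368e+02,
       -4.20000e-02,  2.35600e+00,  1.17530e+01, -3.48280e+01,
        1.52900e+00]))
(np.float64(1.3021197852288699e-05), (-1, -1, -1, -1), array([-2.27372e+02,  5.37850e+02,  3.60591e+02, -2.30339e+02,
       -4.20000e-02,  2.35700e+00,  1.17540e+01, -3.48270e+01,
        1.52900e+00]))
(np.float64(1.3021197882196593e-05), (-1, -1, -1, -1), array([-2.27471e+02,  5.37854e+02,  3.60585e+02, -2.30425e+02,
       -4.20000e-02,  2.35300e+00,  1.17500e+01, -3.48310e+01,
        1.52900e+00]))
[[260.0, 144.0], [263.70001220703125, 203.0], [365.5, 133.8000030517578], [366.0, 216.0], [419.0, 138.0], [414.29998779296875, 235.0]]
[5.07793e+02 3.91720e+01 1.47000e-01 1.24280e+01] [-0.9  0.8  2.2  1.7 -1.6  0.2  0.6 -0.3 -1.  -0.6  2.3 -0.7]
```

```bash
python3 -m crank '[[[0,-1,0.7,0],[0,-1,0.7,0],[0,-1,0.7,0],[0,-1,0.7,0],[0,-1,0.7,0],[0,-1,0.7,0],[0,-1,0,0],[0,-1,0,0],[0,0,0,0]]]'
python3 - <<'E'
from h import *
s,r=st();print(np.round(s['qpos'],3),r.round(3).tolist())
E
```

```text
clock: 6.52
eef_pos: [325.8, 14.5, 128.8]
tool_rot: [-3.141, -0.002, 1.682]
force: [1.1, -0.1, 1.2]
width: 85.0
gripper_force: 0.0
[-0.214  0.419  0.116  2.465 -0.187  0.264  0.184] [[-0.111, 0.994, -0.0], [0.994, 0.111, 0.002], [0.002, -0.0, -1.0]]
```

```bash
python3 -m crank '[[[0,-0.5,0.5,0],[0,-0.5,0.5,0],[0,-0.5,0.5,0],[0,0,0,0]]]'
python3 - <<'E'
from h import *
s,r=st();print(np.round(s['qpos'],3),r.round(3).tolist())
E
```

```text
clock: 6.85
eef_pos: [310.0, 11.5, 116.1]
tool_rot: [-3.089, -0.002, 1.684]
force: [-0.6, -1.1, -0.1]
width: 86.1
gripper_force: 0.0
[ 0.033  0.458 -0.217  2.466  0.32   0.294 -0.361] [[-0.113, 0.992, -0.053], [0.994, 0.113, -0.004], [0.002, -0.053, -0.999]]
```

```bash
python3 -m crank '[[[0,0,-0.5,0],[0,0.5,-0.5,0],[0,0,0,0]]]'
python3 - <<'E'
from h import *
s,r=st();print(np.round(s['qpos'],3),r.round(3).tolist())
E
```

```text
clock: 7.1
eef_pos: [327.6, 13.5, 142.1]
tool_rot: [-3.096, -0.001, 1.682]
force: [1.3, 0.5, -0.0]
width: 85.1
gripper_force: 0.0
[ 0.08   0.404 -0.273  2.402  0.26   0.407 -0.305] [[-0.111, 0.993, -0.045], [0.994, 0.111, -0.004], [0.001, -0.045, -0.999]]
```

```bash
python3 -m crank '[[[0.2,-0.7,0.5,0],[0.2,-0.7,0.5,0],[0.2,-0.7,0.5,0],[0.2,-0.7,0.5,0],[0.2,-0.7,0.5,0],[0.2,-0.7,0.5,0],[0,0,0,0]]]'
cat > s.py <<'E'
from h import *
s,r=st();print(np.round(s['qpos'],3),r.round(3).tolist(),'tilt',round(float(np.arccos(-r[2,2])),4),'az',round(float(np.arctan2(-r[1,2],-r[0,2])),3))
E
python3 s.py
```

```text
clock: 7.68
eef_pos: [235.4, 27.9, 104.4]
tool_rot: [-2.87, -0.011, 1.73]
force: [-0.4, -0.9, -0.6]
width: 85.4
gripper_force: 0.0
[ 0.534  0.79  -1.161  2.467  0.87   0.814 -1.192] [[-0.159, 0.951, -0.267], [0.987, 0.156, -0.032], [0.011, -0.268, -0.963]] tilt 0.2718 az 0.121
```

```bash
python3 -m crank '[[[0.15,-0.5,0.7,0],[0.15,-0.5,0.7,0],[0.15,-0.5,0.7,0],[0,0,0,0]]]'
python3 s.py
```

```text
clock: 8.02
eef_pos: [230.8, 33.0, 76.9]
tool_rot: [-2.834, 0.004, 1.728]
force: [-0.4, 1.0, -0.1]
width: 85.5
gripper_force: 0.0
[ 0.513  0.954 -1.236  2.467  0.988  0.928 -1.384] [[-0.156, 0.941, -0.299], [0.988, 0.148, -0.051], [-0.004, -0.303, -0.953]] tilt 0.308 az 0.17
```

```bash
python3 -m crank '[[[0,-0.8,0.2,0],[0,-0.8,0.2,0],[0,-0.8,0.2,0],[0,-0.8,0.2,0],[0,0,0,0]]]'
python3 s.py
```

```text
clock: 8.43
eef_pos: [211.9, 28.7, 101.5]
tool_rot: [-2.791, 0.007, 1.726]
force: [-0.4, -1.0, 0.4]
width: 85.3
gripper_force: 0.0
[ 0.527  0.881 -1.239  2.467  0.855  0.918 -1.281] [[-0.155, 0.928, -0.338], [0.988, 0.143, -0.059], [-0.007, -0.344, -0.939]] tilt 0.3507 az 0.174
```

```bash
python3 -m crank '[[[0,-0.8,0.4,0],[0,-0.8,0.4,0],[0,-0.8,0.4,0],[0,-0.8,0.4,0],[0,0,0,0]]]' 1
python3 s.py
```

```text
clock: 8.85
eef_pos: [193.2, 26.1, 113.5]
tool_rot: [-2.737, 0.003, 1.725]
force: [-1.1, 0.4, 0.3]
width: 25.6
gripper_force: 0.0
[ 0.537  0.866 -1.246  2.467  0.77   0.933 -1.222] [[-0.154, 0.909, -0.388], [0.988, 0.14, -0.063], [-0.003, -0.393, -0.919]] tilt 0.4044 az 0.161
```

```bash
python3 -m crank '[[[0,-0.7,0.5,0],[0,-0.7,0.5,0],[0,-0.7,0.5,0],[0,-0.7,0.5,0],[0,-0.7,0.5,0],[0,0,0,0]]]' 1
python3 s.py
```

```text
clock: 9.35
eef_pos: [174.8, 22.4, 118.5]
tool_rot: [-2.674, 0.002, 1.725]
force: [-0.4, 1.2, -0.5]
width: 0.1
gripper_force: 0.0
[ 0.538  0.883 -1.246  2.467  0.716  0.959 -1.194] [[-0.153, 0.882, -0.445], [0.988, 0.136, -0.07], [-0.002, -0.451, -0.893]] tilt 0.4677 az 0.157
```

```bash
python3 -m crank '[[[0,-0.7,0.5,0],[0,-0.7,0.5,0],[0,-0.7,0.5,0],[0,-0.7,0.5,0],[0,0,0,0]]]' 1
python3 s.py
```

```text
clock: 9.77
eef_pos: [159.9, 19.0, 127.8]
tool_rot: [-2.626, 0.001, 1.724]
force: [-0.0, 0.2, 0.3]
width: 0.1
gripper_force: 0.0
[ 0.543  0.878 -1.246  2.467  0.657  0.978 -1.155] [[-0.153, 0.86, -0.487], [0.988, 0.132, -0.076], [-0.001, -0.493, -0.87]] tilt 0.5155 az 0.155
```

```bash
python3 -m crank '[[[0,-0.7,0.5,0],[0,-0.3,0.2,0],[0,0,0,0]]]' 1; python3 s.py;  python3 -m crank '[[[0,0.7,-0.8,0],[0,0.7,-0.8,0],[0,0.7,-0.8,0],[0,0.7,-0.8,0],[0,0.7,-0.8,0],[0,0.7,-0.8,0],[0,0,0,0]]]' -1; python3 s.py
```

```text
clock: 10.02
eef_pos: [154.8, 17.8, 132.4]
tool_rot: [-2.61, 0.001, 1.724]
force: [0.6, 0.3, -0.2]
width: 0.1
gripper_force: 0.0
[ 0.545  0.871 -1.246  2.467  0.633  0.984 -1.137] [[-0.152, 0.852, -0.501], [0.988, 0.131, -0.078], [-0.001, -0.507, -0.862]] tilt 0.5313 az 0.155
clock: 10.6
eef_pos: [309.5, 43.0, 182.9]
tool_rot: [-2.617, -0.002, 1.719]
force: [0.5, 1.1, 0.5]
width: 83.2
gripper_force: 0.0
[ 0.535  0.875 -1.232  2.036  0.536  1.328 -0.882] [[-0.148, 0.856, -0.496], [0.989, 0.129, -0.073], [0.002, -0.501, -0.865]] tilt 0.5248 az 0.146
```

```bash
cat >> h.py <<'E'
def togo(P):
    s,r=st();return np.round(r.T@(np.array(P)-s['eef_pos'])/25,2)
E
python3 -m crank '[[[-0.14,0.82,-0.56,0],[-0.14,0.82,-0.56,0],[-0.14,0.82,-0.56,0],[-0.14,0.82,-0.56,0],[-0.14,0.82,-0.56,0],[-0.14,0.82,-0.56,0],[-0.14,0.82,-0.56,0],[-0.14,0.82,-0.56,0],[-0.14,0.82,-0.56,0],[-0.14,0.82,-0.56,0],[0,0,0,0],[0,0,0,0]]]'; python3 s.py
python3 - <<'E'
from h import *
import pickle
d=snap("wrist","pics/w2.png");pickle.dump(d,open("w2.pkl","wb"));print(d["extrinsics"].round(2).tolist())
for t in["lifter_grip","lifter","tile"]:
    print(t,[(np.round(x["position"],1).tolist(),round(x["confidence"],2)) for x in ctrl.place_of("wrist",t)[:2]])
E
```

```text
clock: 11.6
eef_pos: [554.4, 44.7, 198.7]
tool_rot: [-2.61, 0.0, 1.724]
force: [-0.8, 0.1, -0.2]
width: 85.5
gripper_force: 0.0
[ 0.34   1.064 -1.109  1.303  0.641  1.762 -0.598] [[-0.152, 0.852, -0.501], [0.988, 0.131, -0.077], [-0.0, -0.507, -0.862]] tilt 0.532 az 0.153
[[0.85, -0.29, 0.44, 613.66], [0.13, 0.92, 0.36, 128.39], [-0.51, -0.25, 0.82, 321.5], [0.0, 0.0, 0.0, 1.0]]
lifter_grip [([223.1, 439.9], 0.88)]
lifter [([187.3, 367.6], 0.97)]
tile [([333.0, 288.2], 0.66), ([221.1, 437.5], 0.37)]
```

View pics/w2.png

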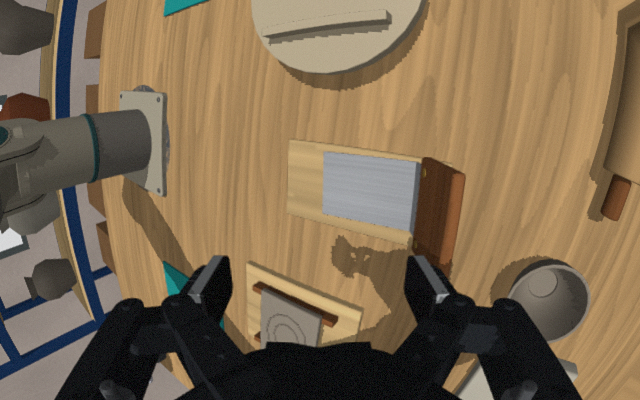

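The second wrist view shows the blade at (323..420,150..230), the grip at (412..464,158..263), the tile at (288,320) and the shelf bar at (330,25). Next I fit the poses by aligning model edges in both wrist views.

```bash
cat > ef.py <<'E'
from h import *
from scipy.ndimage import map_coordinates
def rect(x0,x1,y0,y1,z,skip=()):
    c=[(x0,y0,z),(x1,y0,z),(x1,y1,z),(x0,y1,z)]
    return [(c[i],c[(i+1)%4]) for i in range(4) if i not in skip]
LIFT=[((-56,38,2.5),(-56,-38,2.5)),((-56,38,2.5),(40,38,2.5)),((-56,-38,2.5),(40,-38,2.5)),
 ((100.8,48,93.7),(100.8,-48,93.7)),((62.8,48,27.9),(100.8,48,93.7)),((62.8,-48,27.9),(100.8,-48,93.7))]
TILE=rect(-50,50,-70,70,9)
BOARD=rect(-100,100,-80,80,12)
PADM=[((-100,50,6),(-100,-50,6)),((-100,50,6),(50,50,6)),((-100,-50,6),(50,-50,6))]
BARS=rect(-70,70,49,59,61)+rect(-70,70,-59,-49,61)
def edgefit(views,segs,p0,fz=None,w=9,n=25,its=6,pol=None):
    # p=(x,y,yaw,z); views: list of (d,wrist)
    p=np.array(p0,float)
    G=[cv2.GaussianBlur(cv2.cvtColor(d["img"],cv2.COLOR_RGB2LAB).astype(np.float32),(0,0),.8) for d,_ in views]
    S=np.array([[np.linspace(a,b,n)[2:-2] for a,b in segs]],float)[0]
    def pts(p):return S.reshape(-1,3)@R.from_euler('z',p[2]).as_matrix().T+[p[0],p[1],p[3]]
    for k in range(its):
        ww=max(3,w-2*k);obs=[]
        for (d,wr),g in zip(views,G):
            P=proj(d,pts(p),wr);Q=P.reshape(S.shape[0],-1,2)
            t=Q[:,-1]-Q[:,0];t/=np.linalg.norm(t,axis=1,keepdims=True);nn=np.repeat(np.c_[-t[:,1],t[:,0]],Q.shape[1],0)
            u=np.arange(-ww,ww+.01,.5)
            X=P[:,None]+u[None,:,None]*nn[:,None]
            v=np.stack([map_coordinates(g[...,c],[X[...,0],X[...,1]],order=1,mode='nearest') for c in range(3)],-1)
            gr=np.linalg.norm(v[:,4:]-v[:,:-4],axis=-1)*np.exp(-(u[2:-2]/ww)**2)
            j=gr.argmax(1);ok=(gr.max(1)>12)&(P[:,0]>3)&(P[:,0]<396)&(P[:,1]>3)&(P[:,1]<636)
            obs.append((P+u[2:-2][j][:,None]*nn,nn,ok))
        def f(q):
            q=np.r_[q,fz] if fz is not None else q
            o=[]
            for (d,wr),(O,nn,ok) in zip(views,obs):o.append((((proj(d,pts(q),wr)-O)*nn).sum(1))[ok])
            return np.concatenate(o)
        r=least_squares(f,p[:3] if fz is not None else p,loss='soft_l1',f_scale=.7)
        p=np.r_[r.x,fz] if fz is not None else r.x
    e=f(r.x);return p,float(np.median(abs(e))),len(e)
E
python3 - <<'E'
from ef import *
import pickle
v=[(pickle.load(open(f"w{i}.pkl","rb")),True) for i in(1,2)]
for nm,seg,p0,z in[("lift",LIFT,[508,39,.147,6],6),("pad",PADM,[495,17,.04,0],0),("tile",TILE,[446,-222,.05,30],30),("board",BOARD,[442,-217,.05,0],0),("bars",BARS,[441,246,.1,0],0)]:
    for vv,l in((v,"both"),(v[:1],"1"),(v[1:],"2")):
        for fz in(None,z):
            if l!="both" and fz is None: continue
            try:
                p,e,n=edgefit(vv,seg,p0,fz);print(nm,l,fz,p.round(3),round(e,2),n)
            except Exception as ex:print(nm,l,ex)
E
```

```text
lift both None [5.08393e+02 3.19940e+01 2.10000e-01 1.41400e+01] 0.65 157
lift both 6 [5.14381e+02 2.88010e+01 1.28000e-01 6.00000e+00] 0.35 201
lift 1 6 [5.12508e+02 2.86720e+01 1.23000e-01 6.00000e+00] 0.49 105
lift 2 6 [5.04696e+02 3.53880e+01 1.68000e-01 6.00000e+00] 0.46 72
pad both None [ 4.96443e+02  2.01330e+01  8.90000e-02 -1.36500e+00] 0.07 86
pad both 0 [4.97091e+02 2.02680e+01 8.90000e-02 0.00000e+00] 0.06 84
pad 1 0 [4.97156e+02 2.03230e+01 8.90000e-02 0.00000e+00] 0.04 45
pad 2 0 [4.97132e+02 1.79490e+01 5.40000e-02 0.00000e+00] 0.48 39
tile both None [ 4.42750e+02 -2.19443e+02  2.70000e-02  3.05810e+01] 0.03 75
tile both 30 [ 4.42612e+02 -2.19939e+02  2.70000e-02  3.00000e+01] 0.01 75
tile 1 30 [ 4.65709e+02 -2.10589e+02  2.82000e-01  3.00000e+01] 0.88 32
tile 2 30 [ 4.42179e+02 -2.19609e+02  2.70000e-02  3.00000e+01] 0.04 50
board both None [ 4.38267e+02 -2.19077e+02  5.70000e-02 -2.58800e+00] 0.03 77
board both 0 [ 4.38921e+02 -2.16977e+02  5.70000e-02  0.00000e+00] 0.06 76
board 1 0 [ 4.37751e+02 -2.16857e+02  5.00000e-02  0.00000e+00] 0.07 26
board 2 0 [ 4.39816e+02 -2.16723e+02  5.50000e-02  0.00000e+00] 0.03 51
bars both None [ 4.41400e+02  2.49859e+02  2.30000e-02 -1.82530e+01] 0.5 99
bars both 0 [4.34652e+02 2.42933e+02 2.63000e-01 0.00000e+00] 0.54 125
bars 1 0 [4.35088e+02 2.43082e+02 2.59000e-01 0.00000e+00] 0.51 61
bars 2 0 [4.35786e+02 2.43051e+02 2.66000e-01 0.00000e+00] 0.75 60
```

```bash
python3 - <<'E'
from ef import *
import pickle
v=[(pickle.load(open(f"w{i}.pkl","rb")),True) for i in(1,2)]
B=LIFT[:3];Gp=LIFT[3:]
for nm,seg in(("blade",B),("grip",Gp),("all",LIFT)):
  L=[]
  for yaw in(.06,.1,.14):
    for x in(507,513):
      for y in(27,33):
        p,e,n=edgefit(v,seg,[x,y,yaw,6],6,w=9);L.append((e/n*100,e,n,p.round(3).tolist()))
  L.sort(key=lambda l:l[0])
  print(nm,L[0],L[1])
  print("  freez",[q for q in edgefit(v,seg,L[0][3],None,w=4)])
print("grip pt tri",tri([ray(v[1][0],(223.1,439.9),True),ray(v[0][0],ctrl and (186,392),True)]))
L=[]
for yaw in(.05,.1,.15):
    for x in(436,442):
      for y in(240,246):
        p,e,n=edgefit(v,BARS,[x,y,yaw,0],0,w=7);L.append((e/n*100,e,n,p.round(3).tolist()))
L.sort(key=lambda l:l[0]);print("bars",L[:3])
im=v[1][0]["img"][:,:,::-1].copy();im=cv2.resize(im,(1280,800))
P=np.array(B+Gp);p=edgefit(v,LIFT,[513,29,.12,6],6)[0];print(p)
for a,b in LIFT:
    W=np.array([a,b])@R.from_euler('z',p[2]).as_matrix().T+[p[0],p[1],p[3]];q=(proj(v[1][0],W,True)[:,::-1]*2).astype(int)
    cv2.line(im,tuple(q[0].tolist()),tuple(q[1].tolist()),(0,255,0),1)
cv2.imwrite("pics/c3.png",im[240:600,540:1000])
E
```

```text
blade (0.005011112741516618, 0.0063140020543109385, 126, [505.355, 27.569, 0.132, 6.0]) (0.005250948994535059, 0.006616195733114175, 126, [505.355, 27.581, 0.131, 6.0])
  freez [array([5.05951260e+02, 2.80494247e+01, 1.30231766e-01, 7.78125186e+00]), 0.012692597238288942, 126]
grip (0.37346321258792164, 0.4668290157349021, 125, [504.822, 30.066, 0.122, 6.0]) (0.38384335414267884, 0.47980419267834856, 125, [504.839, 29.95, 0.123, 6.0])
  freez [array([5.04824109e+02, 3.01872626e+01, 1.18545681e-01, 5.05067407e+00]), 0.46879964037268856, 125]
all (0.001627675924018361, 0.004069189810045903, 250, [505.254, 27.891, 0.142, 6.0]) (0.0016289102212801484, 0.004072275553200371, 250, [505.252, 27.887, 0.142, 6.0])
  freez [array([5.05278160e+02, 2.79550596e+01, 1.42404325e-01, 6.31483786e+00]), 0.48967213160788153, 250]
grip pt tri (array([596.19280192,  41.57565537,  66.86647617]), [np.float64(4.4647617620341205), np.float64(4.464761762034083)])
bars [(0.33737512729986285, 0.499315188403797, 148, [442.167, 239.713, 0.145, 0.0]), (0.33743557430741394, 0.5027790057180468, 149, [442.11, 239.707, 0.145, 0.0]), (0.3404239720900087, 0.5038274786932129, 148, [442.168, 239.698, 0.144, 0.0])]
[5.14232014e+02 2.88010166e+01 1.27028477e-01 6.00000000e+00]
```

View pics/c3.png

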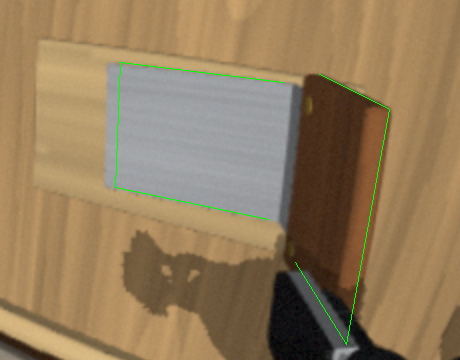

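The overlay matched the blade tip poorly at x=514. The restarted blade-only fit (0.01 px) gives the lifter at (505.4, 27.6), yaw 0.132 and z about 6–8, so the grip point is about (594.6, 39.4, 69). That agrees with both triangulations.

```bash
python3 -m crank '[[[-0.1,0.8,0,0],[-0.1,0.8,0,0],[-0.1,0.8,0,0],[-0.1,0.8,0,0],[-0.1,0.8,0,0],[0,0,0,0],[0,0,0,0]]]' -1; python3 s.py
python3 -c "
from h import *
s,r=st();g=np.array([594.6,39.4,69]);print(togo(g+19*r[:,2]),(r.T@(np.array(s['eef_pos'])-g)).round(1))
import pickle
d=snap('wrist','pics/w3.png');pickle.dump(d,open('w3.pkl','wb'))
from ef import *
v=[(pickle.load(open(f'w{i}.pkl','rb')),True) for i in(1,2,3)]
for vv in(v[2:],v): print(edgefit(vv,LIFT[:3],[505.4,27.6,.132,6],6,w=5),edgefit(vv,LIFT[:3],[505.4,27.6,.132,6],None,w=5))
print(ctrl.place_of('wrist','lifter_grip')[:1], proj(d,g,True))
"
```

```text
clock: 12.38
eef_pos: [641.0, 45.2, 148.1]
tool_rot: [-2.609, 0.0, 1.724]
force: [-0.9, 0.5, 0.9]
width: 85.6
gripper_force: 0.0
[ 0.232  1.202 -1.047  0.997  0.736  1.854 -0.461] [[-0.153, 0.851, -0.502], [0.988, 0.132, -0.078], [-0.0, -0.508, -0.861]] tilt 0.5328 az 0.154
[ 0.06 -0.    4.43] [ -1.4   0.1 -91.9]
(array([5.05337893e+02, 2.72683277e+01, 1.32923010e-01, 6.00000000e+00]), 0.021580231221955872, 63) (array([5.08596928e+02, 2.86463729e+01, 1.28080471e-01, 9.41438535e+00]), 0.006925887962448781, 63)
(array([5.05363430e+02, 2.74821013e+01, 1.31417407e-01, 6.00000000e+00]), 0.0054862577467093285, 189) (array([5.06016193e+02, 2.79039681e+01, 1.30487259e-01, 7.40146598e+00]), 0.006926609240668098, 189)
[{'position': [207.1, 321.1], 'confidence': 0.91}] [[205.92929735 319.09024815]]
```

```bash
python3 -m crank '[[[0.06,0,0.8,0],[0,0,0.8,0],[0,0,0.8,0],[0,0,0.8,0],[0,0,0.6,0],[0,0,0.4,0],[0,0,0.23,0],[0,0,0,0],[0,0,0,0]]]' -1; python3 s.py
python3 -c "
from h import *
s,r=st();g=np.array([594.6,39.4,69]);print(togo(g+19*r[:,2]),s['force'])"
```

```text
clock: 13.23
eef_pos: [586.4, 37.9, 54.0]
tool_rot: [-2.612, 0.0, 1.724]
force: [0.2, -0.4, 0.6]
width: 85.7
gripper_force: 0.0
[ 0.307  1.255 -1.033  1.257  0.776  1.639 -0.566] [[-0.152, 0.853, -0.5], [0.988, 0.131, -0.077], [-0.0, -0.506, -0.863]] tilt 0.5301 az 0.153
[ 0.01 -0.02  0.08] [ 0.22983761 -0.35569618  0.62101555]
```

Good. Close.

```bash
python3 -m crank '[[[0,0,0,0],[0,0,0,0],[0,0,0,0],[0,0,0,0],[0,0,0,0],[0,0,0,0],[0,0,0,0],[0,0,0,0],[0,0,0,0],[0,0,0,0]]]' 1; python3 s.py
```

```text
clock: 14.07
eef_pos: [586.2, 37.9, 53.2]
tool_rot: [-2.611, 0.001, 1.724]
force: [0.9, -0.1, 0.3]
width: 11.6
gripper_force: 59.7
[ 0.307  1.256 -1.033  1.257  0.777  1.638 -0.566] [[-0.152, 0.852, -0.5], [0.988, 0.131, -0.078], [-0.001, -0.506, -0.862]] tilt 0.5306 az 0.154
```

```bash
python3 -m crank '[[[0,-0.1,-0.17,0],[0,-0.25,-0.43,0],[0,-0.5,-0.86,0],[0,-0.5,-0.86,0],[0,-0.5,-0.86,0],[0,-0.25,-0.43,0],[0,0,0,0],[0,0,0,0]]]' 1; python3 s.py
cat > lp.py <<'E'
from ef import *
import pickle
# 6-dof fit of lifter in tool frame from wrist views taken while held
def liftfit(d,r,pos,p0,segs=LIFT[:3],free=6):
    # p: lifter origin & rotvec in tool frame
    v=d;G=None
    g=cv2.GaussianBlur(cv2.cvtColor(d["img"],cv2.COLOR_RGB2LAB).astype(np.float32),(0,0),.8)
    S=np.array([np.linspace(a,b,25)[2:-2] for a,b in segs]);p=np.array(p0,float)
    pts=lambda p:(S.reshape(-1,3)@R.from_rotvec(p[3:]).as_matrix().T+p[:3])@r.T+pos
    for k in range(6):
        ww=max(3,8-k);P=proj(d,pts(p),True);Q=P.reshape(len(S),-1,2);t=Q[:,-1]-Q[:,0];t/=np.linalg.norm(t,axis=1,keepdims=True)
        nn=np.repeat(np.c_[-t[:,1],t[:,0]],Q.shape[1],0);u=np.arange(-ww,ww+.01,.5);X=P[:,None]+u[None,:,None]*nn[:,None]
        vv=np.stack([map_coordinates(g[...,c],[X[...,0],X[...,1]],order=1,mode='nearest') for c in range(3)],-1)
        gr=np.linalg.norm(vv[:,4:]-vv[:,:-4],axis=-1)*np.exp(-(u[2:-2]/ww)**2);j=gr.argmax(1);ok=gr.max(1)>12
        O=P+u[2:-2][j][:,None]*nn
        reg=np.array([2,2,2,.02,.02,.02])
        f=lambda q:np.r_[((proj(d,pts(q),True)-O)*nn).sum(1)[ok],(q-p0)/reg]
        s=least_squares(f,p,loss='soft_l1',f_scale=.7);p=s.x
    e=f(p)[:-6];return p,np.median(abs(e)),len(e)
def nominal(dth=0):
    # lifter in tool frame for an ideal pinch: grip pt at (0,0,-19)
    u=np.array([0,0,-1.]);n=np.array([0,1.,0]);X=.5*u+.866*n;Z=.866*u-.5*n;Y=np.cross(Z,X)
    M=np.c_[X,Y,Z];M=R.from_matrix(M).as_matrix();return np.r_[np.array([0,0,-19.])-M@[90,0,63],R.from_matrix(M).as_rotvec()]
E
python3 - <<'E'
from lp import *
s,r=st();d=snap("wrist","pics/w4.png");pickle.dump((d,s,r),open("w4.pkl","wb"))
n=nominal();pos=np.array(s['eef_pos'])
def show(p):
    M=r@R.from_rotvec(p[3:]).as_matrix();o=pos+r@p[:3];print(o.round(1),"x",M[:,0].round(3),"z",M[:,2].round(3),"yaw",round(np.arctan2(M[1,0],M[0,0]),3))
show(n)
p,e,k=liftfit(d,r,pos,n);print(e,k,(p-n).round(3));show(p)
print(s['force'])
E
```

```text
clock: 14.73
eef_pos: [586.8, 37.8, 157.9]
tool_rot: [-2.612, 0.001, 1.724]
force: [-1.1, -0.1, -3.5]
width: 11.4
gripper_force: 59.3
[ 0.313  1.137 -1.078  1.219  0.698  1.763 -0.552] [[-0.152, 0.853, -0.499], [0.988, 0.131, -0.078], [-0.001, -0.505, -0.863]] tilt 0.5296 az 0.155
[507.   25.5 111.8] x [ 0.988  0.152 -0.006] z [0.006 0.002 1.   ] yaw 0.153
0.061796486351833206 59 [ 1.759 -0.271  0.287  0.    -0.004 -0.003]
[506.3  27.2 111.7] x [ 0.988  0.154 -0.003] z [0.002 0.001 1.   ] yaw 0.155
[-1.14193237 -0.07046895 -3.48636196]
```

View pics/w4.png

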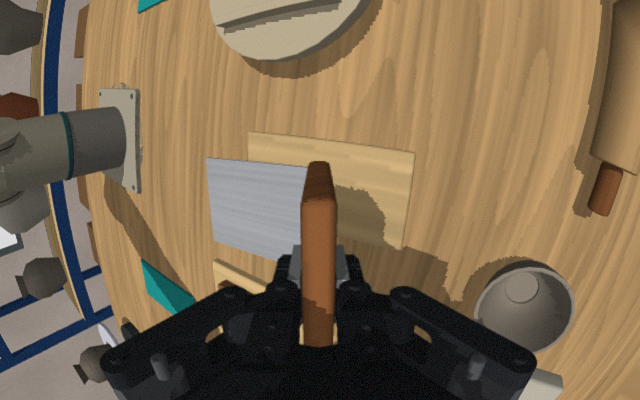

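```bash
cat >> lp.py <<'E'
PL=nominal()+np.array([1.76,-.27,.29,0,-.004,-.003])
def lift(PLx=None):
    s,r=st();M=r@R.from_rotvec(PL[3:]).as_matrix();o=np.array(s['eef_pos'])+r@PL[:3];return o,M,r,s
def show():
    o,M,r,s=lift();print("lifter",o.round(1),"yaw",round(float(np.arctan2(M[1,0],M[0,0])),3),"pitch(xz)",M[2,0].round(3),"roll(yz)",M[2,1].round(3),"F",np.round(s['force'],1),'w',round(s['width'],1),'t',s['clock']);return o,M,r
def lgo(P):
    o,M,r,s=lift();return np.round(r.T@(np.array(P)-o)/25,2)
E
python3 -m crank '[[[-0.98,0.1,-0.05,0.1],[-0.98,0.1,-0.05,0.1],[-0.98,0.1,-0.05,0.1],[-0.98,0.1,-0.05,0.1],[-0.98,0.1,-0.05,0.1],[-0.98,0.1,-0.05,0.1],[-0.98,0.1,-0.05,0.1],[-0.98,0.1,-0.05,0.1],[-0.98,0.1,-0.05,0.1],[-0.98,0.1,-0.05,0.1],[0,0,0,0],[0,0,0,0]]]' 1 | head -2
python3 - <<'E'
from lp import *
d4,_,_=pickle.load(open("w4.pkl","rb"));w=[(pickle.load(open(f"w{i}.pkl","rb")),True) for i in(1,2)]
print("pad",edgefit([(d4,True)],rect(-100,100,-50,50,6),[497,20,.089,0],0,w=5),edgefit([(d4,True)]+w[:1],PADM,[497,20,.089,0],0,w=5))
show();print(lgo([570.5,-211.4,110]))
d=snap("wrist","pics/w5.png");pickle.dump(d,open("w5.pkl","wb"));v=[(d,True)]
for fz in(30,None):print("tile",edgefit(v,TILE,[442.6,-219.7,.027,30],fz,w=6),edgefit(v+w,TILE,[442.6,-219.7,.027,30],fz,w=6))
for fz in(0,None):print("board",edgefit(v,BOARD,[438.8,-217,.057,0],fz,w=6),edgefit(v+w,BOARD,[438.8,-217,.057,0],fz,w=6))
E
```

```text
clock: 15.78
eef_pos: [643.1, -203.6, 158.0]
pad (array([4.94950538e+02, 2.00788780e+01, 8.71136855e-02, 0.00000000e+00]), 0.06669819131192666, 50) (array([4.97300808e+02, 2.02179675e+01, 8.75846055e-02, 0.00000000e+00]), 0.017033172455267025, 74)
lifter [ 562.1 -210.3  112. ] yaw 0.082 pitch(xz) -0.005 roll(yz) -0.041 F [ 0.4  1.1 -2.5] w 11.1 t 15.7833
[-0.07  0.33 -0.1 ]
tile (array([ 4.42586304e+02, -2.19209348e+02,  2.22619575e-02,  3.00000000e+01]), 0.014915122011796665, 53) (array([ 4.42431770e+02, -2.19436036e+02,  2.13410951e-02,  3.00000000e+01]), 0.008605616871244058, 128)
tile (array([ 4.43922459e+02, -2.19067257e+02,  2.32911809e-02,  3.11318263e+01]), 0.03595966778389477, 53) (array([ 4.42959264e+02, -2.19262367e+02,  2.63431603e-02,  3.05404728e+01]), 0.023010263025385072, 128)
board (array([ 4.39986044e+02, -2.17826385e+02,  5.10338708e-02,  0.00000000e+00]), 0.18047688299608677, 57) (array([ 4.39373159e+02, -2.17440754e+02,  5.42632776e-02,  0.00000000e+00]), 0.4971158350275631, 133)
board (array([ 4.36497624e+02, -2.17889324e+02,  3.99719499e-02, -2.99073198e+00]), 0.4917761643829547, 64) (array([ 4.38099283e+02, -2.18200816e+02,  5.05815010e-02, -2.09132928e+00]), 0.022408899095371984, 132)
```

View pics/w5.png

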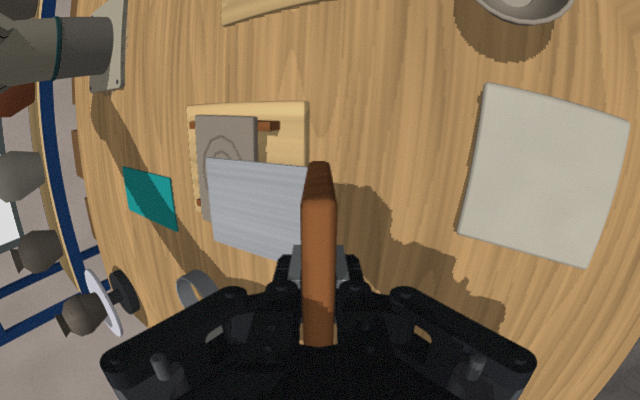

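```bash
python3 - <<'E'
from lp import *
o,M,r=show();print(r.round(3).tolist());print(lgo([572,-211.5,18]))
E
```

```text
lifter [ 562.2 -208.5  112.3] yaw 0.085 pitch(xz) -0.005 roll(yz) -0.039 F [ 0.1 -0.1 -2.8] w 11.4 t 15.8333
[[-0.083, 0.86, -0.503], [0.996, 0.052, -0.076], [-0.039, -0.507, -0.861]]
[-0.    2.24  3.06]
```

```bash
python3 -m crank '[[[0,0.45,0.62,0],[0,0.45,0.62,0],[0,0.45,0.62,0],[0,0.45,0.62,0],[0,0.22,0.3,0],[0,0.1,0.13,0],[0,0,0,0],[0,0,0,0]]]' 1|head -1; python3 - <<'E'
from lp import *
o,M,r=show();print(lgo([571,-211.5,18]),lgo([446,-218.3,18]))
E
```

```text
clock: 16.5
lifter [ 572.5 -211.4   24.9] yaw 0.086 pitch(xz) -0.003 roll(yz) -0.04 F [-0.9  0.6 -2.3] w 11.6 t 16.5
[0.01 0.09 0.27] [ 0.16 -4.24  2.79]
```

```bash
python3 -m crank '[[[0,0.09,0.27,0],[0,0,0,0],[0,0,0,0]]]' 1|head -1; python3 -c "
from lp import *
show();print(lgo([571,-211.5,18]),lgo([446,-218.3,18]))"; python3 -m crank '[[[0.01,-0.2,0.12,0],[0.015,-0.4,0.23,0],[0.015,-0.4,0.23,0],[0,0,0,0],[0,0,0,0]]]' 1; python3 -c "
from lp import *
show();print(lgo([446,-218.3,18]))"
```

```text
clock: 16.75
lifter [ 570.9 -212.2   18.1] yaw 0.086 pitch(xz) -0.003 roll(yz) -0.041 F [-0.2  0.  -2.4] w 11.0 t 16.75
[ 0.03  0.01 -0.  ] [ 0.18 -4.32  2.52]
clock: 17.17
eef_pos: [623.1, -207.2, 64.7]
tool_rot: [-2.613, 0.042, 1.654]
force: [-0.1, -0.2, -2.4]
width: 11.4
gripper_force: 59.5
lifter [ 542.2 -214.2   18.4] yaw 0.085 pitch(xz) -0.002 roll(yz) -0.041 F [-0.1 -0.2 -2.4] w 11.4 t 17.1667
[ 0.16 -3.32  1.95]
```

```bash
python3 -m crank '[[[0.03,-0.41,0.24,0],[0.03,-0.41,0.24,0],[0.03,-0.41,0.24,0],[0.02,-0.41,0.24,0],[0,0,0,0]]]' 1; python3 -c "
from lp import *
show();print(lgo([446,-218.3,18]))"
```

```text
clock: 17.58
eef_pos: [574.4, -208.5, 64.3]
tool_rot: [-2.611, 0.042, 1.655]
force: [1.1, -0.2, -2.4]
width: 11.2
gripper_force: 59.6
lifter [ 493.5 -215.5   18.2] yaw 0.086 pitch(xz) -0.004 roll(yz) -0.041 F [ 1.1 -0.2 -2.4] w 11.2 t 17.5833
[ 0.05 -1.64  0.97]
```

```bash
python3 -m crank '[[[0.01,-0.41,0.24,0],[0.01,-0.41,0.24,0],[0.01,-0.41,0.24,0],[0.01,-0.3,0.18,0],[0,-0.11,0.07,0],[0,0,0,0],[0,0,0,0]]]' 1; python3 -c "
from lp import *
show();print(lgo([446,-218.3,18]))
d=snap('scene','pics/s2.png');cv2.imwrite('pics/s2c.png',cv2.resize(d['img'][140:260,200:420,::-1],(770,420),interpolation=2))"
```

```text
clock: 18.17
eef_pos: [529.0, -210.6, 63.7]
tool_rot: [-2.613, 0.041, 1.655]
force: [-0.1, -0.5, -2.3]
width: 11.0
gripper_force: 59.5
lifter [ 448.2 -217.6   17.4] yaw 0.086 pitch(xz) -0.001 roll(yz) -0.041 F [-0.1 -0.5 -2.3] w 11.0 t 18.1667
[-0.02 -0.09  0.02]
```

View pics/s2c.png

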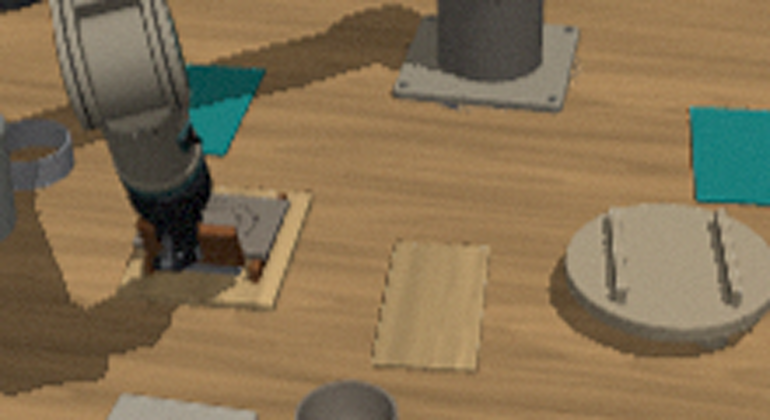

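```bash
python3 -m crank '[[[0,-0.1,0.05,0],[0,0,0,0],[-0.005,-0.06,-0.1,0],[-0.005,-0.06,-0.1,0],[-0.002,-0.03,-0.05,0],[-0.002,-0.03,-0.05,0],[-0.002,-0.03,-0.05,0],[-0.002,-0.03,-0.05,0],[-0.002,-0.03,-0.05,0],[-0.002,-0.03,-0.05,0],[0,0,0,0]]]' 1|grep -v width; python3 -c "
from lp import *
show()"; python3 -m crank '[[[-0.002,-0.03,-0.05,0],[-0.002,-0.03,-0.05,0],[-0.002,-0.03,-0.05,0],[-0.002,-0.03,-0.05,0],[-0.002,-0.03,-0.05,0],[-0.002,-0.03,-0.05,0],[0,0,0,0],[0,0,0,0]]]' 1|grep -v width;python3 -c "
from lp import *
show()"
```

```text
clock: 19.13
eef_pos: [525.0, -210.9, 78.5]
tool_rot: [-2.612, 0.041, 1.655]
force: [0.1, -0.0, -4.6]
gripper_force: 59.2
lifter [ 444.1 -217.9   32.3] yaw 0.086 pitch(xz) -0.002 roll(yz) -0.04 F [ 0.1 -0.  -4.6] w 10.8 t 19.1333
clock: 19.8
eef_pos: [524.8, -210.9, 87.3]
tool_rot: [-2.612, 0.041, 1.655]
force: [0.6, 0.0, -4.3]
gripper_force: 59.2
lifter [ 443.9 -217.9   41.1] yaw 0.086 pitch(xz) -0.003 roll(yz) -0.041 F [ 0.6  0.  -4.3] w 11.3 t 19.8
```

```bash
python3 -m crank '[[[0,-0.05,-0.09,0],[-0.01,-0.1,-0.17,0],[-0.01,-0.18,-0.3,0],[-0.02,-0.25,-0.43,0],[-0.02,-0.25,-0.43,0],[-0.02,-0.25,-0.43,0],[-0.01,-0.18,-0.3,0],[-0.01,-0.1,-0.17,0],[0,-0.05,-0.09,0],[0,0,0,0]]]' 1|grep -v width; python3 - <<'E'
from lp import *
o,M,r=show();s,_=st()
d=snap("wrist","pics/w6.png");pickle.dump((d,s,r),open("w6.pkl","wb"))
T=[(442.6,-219.3)]
# tile on blade top: fit in lifter frame. use rect edges visible
S0=[((a[0],a[1],a[2]+2.5),(b[0],b[1],b[2]+2.5)) for a,b in TILE]
def fit(d,o,M,p0=(-2,-1,-.06)):
    v=dict(d);E=np.eye(4);E[:3,:3]=M;E[:3,3]=o;v["extrinsics"]=np.linalg.inv(E)@d["extrinsics"]
    return edgefit([(v,True)],S0,[*p0,0],0,w=7),edgefit([(v,True)],S0,[*p0,0],None,w=7)
for q in fit(d,o,M):print(q)
w=[(pickle.load(open("w1.pkl","rb")),True),(pickle.load(open("w2.pkl","rb")),True)]
E
```

```text
clock: 20.63
eef_pos: [524.9, -210.6, 157.6]
tool_rot: [-2.613, 0.042, 1.655]
force: [-0.1, 0.4, -4.1]
gripper_force: 59.1
lifter [ 444.1 -217.5  111.4] yaw 0.086 pitch(xz) -0.002 roll(yz) -0.041 F [-0.1  0.4 -4.1] w 11.3 t 20.6333
(array([-1.27551468, -0.74933139, -0.04842366,  0.        ]), 0.4804032836364541, 73)
(array([-2.551543  , -1.06631602, -0.0471751 , -1.42805327]), 0.4899748536690617, 75)
```

View pics/w6.png

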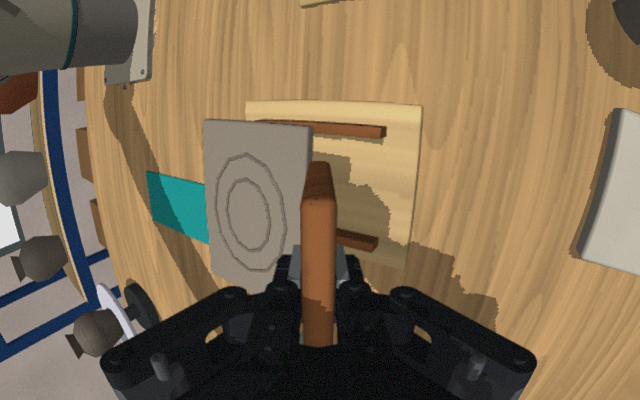

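Lifter is carrying the tile: in this picture the tile lies on the blade at (205..310,120..285), clear of the strips. That was the tenth and last picture, so from here I work from numbers only.

```bash
python3 -m crank '[[[0.2,0.02,-0.03,-0.09],[0.4,0.03,-0.06,-0.09],[0.6,0.05,-0.09,-0.09],[0.8,0.07,-0.12,-0.09],[0.8,0.07,-0.12,-0.09],[0.8,0.07,-0.12,-0.09],[0.8,0.07,-0.12,-0.09],[0.8,0.07,-0.12,-0.09],[0.8,0.07,-0.12,-0.09],[0.8,0.07,-0.12,-0.09],[0.8,0.07,-0.12,-0.09],[0.8,0.07,-0.12,-0.09]]]' 1|head -2; python3 -m crank '[[[0.8,0.07,-0.12,-0.09],[0.8,0.07,-0.12,-0.09],[0.6,0.05,-0.09,-0.09],[0.4,0.03,-0.06,-0.09],[0.2,0.02,-0.03,-0.09],[0.1,0,0,-0.09],[0,0,0,0],[0,0,0,0]]]' 1|grep -v width
cat > sh.py <<'E'
from lp import *
def circle(views,p0,z=43,rad=105,arc=None):
    # fit centre (x,y) of rim from gradient along radial direction
    p=np.array(p0,float)
    for k in range(8):
        ww=max(6,20-3*k);O=[];A=[]
        for d,wr in views:
            g=cv2.GaussianBlur(cv2.cvtColor(d["img"],cv2.COLOR_RGB2LAB).astype(np.float32),(0,0),.8)
            th=np.linspace(0,2*np.pi,120,endpoint=False);u=np.arange(-ww,ww+.01,1.0)
            W=np.stack([p[0]+(rad+u)[None]*np.cos(th)[:,None],p[1]+(rad+u)[None]*np.sin(th)[:,None],np.full((120,len(u)),z)],-1)
            P=proj(d,W.reshape(-1,3),wr).reshape(120,len(u),2)
            v=np.stack([map_coordinates(g[...,c],[P[...,0],P[...,1]],order=1,mode='nearest') for c in range(3)],-1)
            gr=np.linalg.norm(v[:,4:]-v[:,:-4],axis=-1)*np.exp(-(u[2:-2]/ww)**2);j=gr.argmax(1)
            ok=(gr.max(1)>15)&(P[...,0].min(1)>3)&(P[...,0].max(1)<300)&(P[...,1].min(1)>3)&(P[...,1].max(1)<636)
            O.append(u[2:-2][j][ok]);A.append(th[ok])
        O=np.concatenate(O);A=np.concatenate(A)
        f=lambda q:q[0]*np.cos(A)+q[1]*np.sin(A)+q[2]-O
        s=least_squares(f,[0,0,0],loss='soft_l1',f_scale=1.);p+=s.x[:2]
    return p.round(1),round(s.x[2],1),round(float(np.median(abs(s.fun))),2),len(O)
E
python3 - <<'E'
from sh import *
show()
D=snap("wrist","pics/w7.png");pickle.dump(D,open("w7.pkl","wb"))
T=snap("top");T["img"]=cv2.imread("pics/top0.png")[:,:,::-1];S=snap("scene");S["img"]=cv2.imread("pics/scene0.png")[:,:,::-1]
pickle.dump((T,S),open("ts.pkl","wb"))
w=[(pickle.load(open(f"w{i}.pkl","rb")),True) for i in(1,2)]+[(pickle.load(open("w4.pkl","rb"))[0],True)]
for nm,v in(("w7",[(D,True)]),("top",[(T,False)]),("scene",[(S,False)]),("w124",w)):print(nm,circle(v,[441,244]))
for n in("kiln_shelf","tile"):
    print(n,[(np.round(q["position"],1),round(q["confidence"],2)) for q in ctrl.place_of("wrist",n)[:2]],proj(D,[441,244,0],True))
E
```

```text
clock: 21.68
eef_pos: [530.1, 4.7, 171.3]
clock: 22.35
eef_pos: [528.8, 74.0, 177.4]
tool_rot: [-2.611, -0.023, 1.765]
force: [0.6, -0.1, -4.8]
gripper_force: 59.1
lifter [448.6  61.1 131.4] yaw 0.197 pitch(xz) -0.004 roll(yz) 0.024 F [ 0.6 -0.1 -4.8] w 11.1 t 22.35
w7 (array([438.4, 249.5]), np.float64(-1.0), 0.02, 61)
top (array([439.5, 245.6]), np.float64(-1.9), 0.06, 46)
scene (array([444.6, 249.7]), np.float64(-1.8), 0.42, 46)
w124 (array([438.3, 249.1]), np.float64(-1.1), 0.06, 149)
kiln_shelf [(array([  9.3, 360.7]), 0.72)] [[ 16.99577175 363.2763921 ]]
tile [(array([212.1, 255.4]), 0.77)] [[ 16.99577175 363.2763921 ]]
```

```bash
python3 -m crank '[[[0.2,0.03,-0.02,0],[0.4,0.07,-0.03,0],[0.6,0.1,-0.05,0],[0.7,0.12,-0.06,0],[0.7,0.12,-0.06,0],[0.5,0.08,-0.04,0],[0.3,0.05,-0.03,0],[0.1,0.02,-0.01,0],[0,0,0,0],[0,0,0,0]]]' 1|head -1
python3 - <<'E'
from sh import *
o,M,r=show()
D=snap("wrist","pics/w8.png");pickle.dump((D,o,M),open("w8.pkl","wb"))
w=[(pickle.load(open(f"w{i}.pkl","rb")),True) for i in(1,2,7)]
print("w8",circle([(D,True)],[438.4,248]),circle([(D,True)]+w,[438.4,248]))
for nm,v in(("w8",[(D,True)]),("all",[(D,True)]+w)):
  for seg,l in((BARS,"tops"),(rect(-70,70,49,59,61),"+y bar"),(rect(-70,70,-59,-49,61),"-y bar")):
    L=[]
    for yaw in(.06,.12,.18):
      for y in(243,249):
        p,e,n=edgefit(v,seg,[438.5,y,yaw,0],0,w=7);L.append((e/n*100,round(e,3),n,p.round(3).tolist()))
    L.sort(key=lambda q:q[0]);print(nm,l,L[:2])
# top-down rectified patch at z=61 for line directions
xs=np.arange(360,521,1.);ys=np.arange(180,321,1.)
X,Y=np.meshgrid(xs,ys,indexing='ij')
for z in(43,61):
    P=proj(D,np.c_[X.ravel(),Y.ravel(),np.full(X.size,z)],True)
    im=cv2.remap(D["img"],P[:,1].reshape(X.shape).astype(np.float32),P[:,0].reshape(X.shape).astype(np.float32),1)
    g=cv2.cvtColor(im,cv2.COLOR_RGB2GRAY);cv2.imwrite(f"pics/rect{z}.png",im[:,:,::-1])
    ls=cv2.createLineSegmentDetector().detect(g)[0]
    for a in ls[:,0]:
        if np.hypot(a[2]-a[0],a[3]-a[1])>45:
            dx,dy=a[3]-a[1],a[2]-a[0];print(z,"yaw",round(np.arctan(dy/dx),3),"from",(xs[0]+a[1]).round(1),(ys[0]+a[0]).round(1),"to",(xs[0]+a[3]).round(1),(ys[0]+a[2]).round(1))
E
```

```text
clock: 23.43
lifter [447.9 150.5 132.6] yaw 0.197 pitch(xz) -0.004 roll(yz) 0.024 F [-0.3 -0.6 -4.5] w 11.2 t 23.4333
w8 (array([438.3, 249.3]), np.float64(-0.9), 0.12, 73) (array([438.4, 249.5]), np.float64(-1.0), 0.03, 240)
w8 tops [(0.1122320187861711, 0.117, 104, [438.289, 249.616, 0.144, 0.0]), (0.3872552106343012, 0.403, 104, [438.397, 249.653, 0.142, 0.0])]
w8 +y bar [(0.03705389609487561, 0.022, 60, [438.512, 249.766, 0.145, 0.0]), (0.07540620992682717, 0.045, 60, [438.58, 249.732, 0.145, 0.0])]
w8 -y bar [(0.1992495902512467, 0.04, 20, [435.223, 239.19, 0.15, 0.0]), (0.4977894309132495, 0.11, 22, [440.89, 240.125, 0.147, 0.0])]
all tops [(0.003204700643903019, 0.007, 222, [438.493, 249.737, 0.143, 0.0]), (0.003478016608588027, 0.008, 222, [438.44, 249.724, 0.144, 0.0])]
all +y bar [(0.03705389609487561, 0.022, 60, [438.512, 249.766, 0.145, 0.0]), (0.07540620992682717, 0.045, 60, [438.58, 249.732, 0.145, 0.0])]
all -y bar [(0.002431581701075706, 0.004, 161, [438.405, 249.712, 0.144, 0.0]), (0.003728516486296014, 0.006, 160, [438.397, 249.721, 0.144, 0.0])]
43 yaw 0.126 from 360.5 201.3 to 429.4 210.1
43 yaw 0.145 from 360.4 293.3 to 495.6 313.0
43 yaw 0.142 from 434.3 199.9 to 513.2 211.2
43 yaw 0.146 from 507.0 207.3 to 434.4 196.7
43 yaw 0.146 from 436.8 187.5 to 509.4 198.2
43 yaw 0.133 from 420.6 205.8 to 360.5 197.7
43 yaw 0.145 from 494.5 307.5 to 360.6 288.1
61 yaw 0.144 from 364.5 288.5 to 501.8 308.4
61 yaw 0.129 from 364.2 202.9 to 439.4 212.6
61 yaw 0.147 from 513.2 210.2 to 445.5 200.2
61 yaw 0.142 from 444.4 203.2 to 517.0 213.5
61 yaw 0.147 from 446.7 191.6 to 515.5 201.7
61 yaw 0.132 from 432.0 208.5 to 360.5 199.0
61 yaw 0.145 from 500.8 303.4 to 376.8 285.2
```

```bash
cat > tl.py <<'E'
from sh import *
S0=[((a[0],a[1],a[2]+2.5),(b[0],b[1],b[2]+2.5)) for a,b in TILE]
def inlift(d,o,M):
    v=dict(d);E=np.eye(4);E[:3,:3]=M;E[:3,3]=o;v["extrinsics"]=np.linalg.inv(E)@d["extrinsics"];return (v,True)
def tilefit(vs,k=(0,3),fz=0):
    L=[]
    for yaw in(-.08,-.05,-.02):
        for x in(-4,-1):
            p,e,n=edgefit(vs,[S0[i] for i in k],[x,-1,yaw,0],fz,w=6);L.append((e/n*100,round(e,3),n,p.round(3).tolist()))
    L.sort(key=lambda q:q[0]);return L[:2]
E
python3 - <<'E'
from tl import *
D,o,M=pickle.load(open("w8.pkl","rb"))
d6,s6,r6=pickle.load(open("w6.pkl","rb"));o6=np.array(s6['eef_pos'])+r6@PL[:3];M6=r6@R.from_rotvec(PL[3:]).as_matrix()
for k in((0,2,3),(2,3),(0,1,2,3)):
    print(k,"w8",tilefit([inlift(D,o,M)],k)[0],"w6",tilefit([inlift(d6,o6,M6)],k)[0])
print("shelf free z",edgefit([(D,True),(pickle.load(open("w7.pkl","rb")),True),(pickle.load(open("w1.pkl","rb")),True)],BARS,[438.4,249.7,.144,0],None,w=4))
show();print(lgo([439.7,250.9,132]),lgo([439.7,250.9,75]),st()[1].round(3).tolist())
E
```

```text
(0, 2, 3) w8 (0.04552056976705952, 0.024, 53, [-0.359, -1.623, -0.066, 0.0]) w6 (0.8316848942909467, 0.449, 54, [-0.37, -0.817, -0.041, 0.0])
(2, 3) w8 (0.027216116455297416, 0.011, 42, [-0.356, -1.66, -0.064, 0.0]) w6 (0.9592212014552721, 0.403, 42, [-0.403, -0.875, -0.04, 0.0])
(0, 1, 2, 3) w8 (0.6621892218260454, 0.483, 73, [-1.268, -1.562, -0.062, 0.0]) w6 (0.6580888765263794, 0.48, 73, [-1.272, -0.748, -0.048, 0.0])
shelf free z (array([4.38488644e+02, 2.49680669e+02, 1.45424392e-01, 1.38804435e-01]), 0.010772830105988809, 180)
lifter [447.9 150.2 132.6] yaw 0.197 pitch(xz) -0.004 roll(yz) 0.024 F [ 0.1  0.4 -4.4] w 11.2 t 23.4833
[ 4.01  0.45 -0.13] [3.96 1.61 1.84] [[-0.193, 0.844, -0.501], [0.981, 0.178, -0.078], [0.023, -0.506, -0.862]]
```

```bash
python3 -m crank '[[[0.2,0.02,-0.01,-0.1],[0.4,0.04,-0.01,0],[0.6,0.07,-0.02,0],[0.75,0.08,-0.02,0],[0.75,0.08,-0.02,0],[0.6,0.07,-0.02,0],[0.4,0.04,-0.01,0],[0.22,0.02,-0.01,0],[0.1,0.01,0,0],[0,0,0,0],[0,0,0,0]]]' 1|head -1
python3 - <<'E'
from tl import *
o,M,r=show();D=snap("wrist");pickle.dump((D,o,M),open("w9.pkl","wb"))
for k in((0,2,3),(0,1,2,3)):print(k,tilefit([inlift(D,o,M)],k)[0])
print(lgo([439.1,251.2,132]),lgo([439.1,251.2,72]))
E
```

```text
clock: 24.4
lifter [438.5 250.6 132.6] yaw 0.204 pitch(xz) -0.004 roll(yz) 0.028 F [-0.  -0.4 -4.1] w 11.3 t 24.4
(0, 2, 3) (0.030367326870775712, 0.016, 54, [-0.3, -1.579, -0.067, 0.0])
(0, 1, 2, 3) (0.6775150050498203, 0.495, 73, [-1.499, -1.52, -0.063, 0.0])
[0.02 0.04 0.01] [-0.04  1.25  2.08]
```

```bash
python3 -m crank '[[[0,0.06,0.1,0],[-0.01,0.12,0.2,0],[-0.01,0.2,0.33,0],[-0.01,0.24,0.4,0],[-0.01,0.24,0.4,0],[-0.01,0.2,0.33,0],[0,0.12,0.2,0],[0,0.06,0.1,0],[0,0,0,0],[0,0,0,0]]]' 1|head -1
python3 - <<'E'
from lp import *
o,M,r=show();print(lgo([439.1,251.2,65]),lgo([439.1,251.2,51]))
E
```

```text
clock: 25.28
lifter [438.6 252.5  72.9] yaw 0.205 pitch(xz) -0.003 roll(yz) 0.03 F [ 0.   0.6 -4.8] w 11.0 t 25.2833
[-0.06  0.17  0.27] [-0.08  0.45  0.75]
```

```bash
python3 -m crank '[[[-0.03,0.06,0.1,0],[0,0.06,0.1,0],[0,0.05,0.07,0],[0,0,0,0],[0,0,0,0]]]' 1|head -1
python3 - <<'E'
from lp import *
for i in range(3):
    o,M,r=show();print(lgo([439.1,251.2,51]));snap("wrist")
E
```

```text
clock: 25.7
lifter [439.  251.6  64.6] yaw 0.205 pitch(xz) -0.004 roll(yz) 0.029 F [-0.7  0.4 -3.8] w 11.1 t 25.7
[-0.03  0.28  0.47]
lifter [439.  251.7  64.8] yaw 0.205 pitch(xz) -0.003 roll(yz) 0.029 F [ 0.3 -0.  -5. ] w 10.9 t 25.75
[-0.04  0.28  0.47]
lifter [439.1 251.8  64.8] yaw 0.205 pitch(xz) -0.003 roll(yz) 0.029 F [ 0.2  0.4 -4.2] w 11.3 t 25.8
[-0.04  0.28  0.48]
```

```bash
python3 -m crank '[[[-0.01,0.02,0.034,0],[-0.01,0.02,0.034,0],[0,0.02,0.034,0],[0,0.02,0.034,0],[0,0.02,0.034,0],[0,0.02,0.034,0],[0,0.02,0.034,0],[0,0.02,0.034,0],[0,0.02,0.034,0],[0,0.02,0.034,0],[0,0.02,0.034,0],[0,0,0,0]]]' 1|grep -E 'force|clock'
python3 - <<'E'
from lp import *
o,M,r=show();print(lgo([439.1,251.2,51]))
E
```

```text
clock: 26.85
force: [-0.4, -0.9, -2.2]
gripper_force: 59.5
lifter [438.9 251.5  53.7] yaw 0.205 pitch(xz) -0.004 roll(yz) 0.029 F [-0.4 -0.9 -2.2] w 10.9 t 26.85
[-0.02  0.06  0.09]
```

```bash
python3 -m crank '[[[0,0.05,0.085,0],[0,0,0,0],[0,0,0,0]]]' 1|head -1
python3 - <<'E'
from lp import *
o,M,r=show();c=np.array([.9896,.1435,0]);print(lgo([439.1,251.2,51.5]),lgo(np.array([439.1,251.2,51.5])+125*c),st()[0]['qpos'])
E
```

```text
clock: 27.1
lifter [439.  251.5  51.2] yaw 0.205 pitch(xz) -0.004 roll(yz) 0.029 F [-0.5  0.3 -3. ] w 11.4 t 27.1
[-0.01 -0.   -0.01] [-0.31  4.3  -2.54] [ 0.0140878   1.20017643 -1.06703983  1.28783214  0.6264221   1.57077458
 -0.80296347]
```

```bash
python3 -m crank '[[[-0.01,0.15,-0.09,0],[-0.02,0.3,-0.18,0],[-0.03,0.43,-0.25,0],[-0.03,0.43,-0.25,0],[0,0,0,0]]]' 1|grep -E 'force|clock'
python3 - <<'E'
from lp import *
o,M,r=show();c=np.array([.9896,.1435,0]);print(lgo(np.array([439.1,251.2,51.5])+130*c),(o-[439.1,251.2,51.5]).round(1))
E
```

```text
clock: 27.52
force: [0.8, 0.9, -3.2]
gripper_force: 59.4
lifter [479.  257.6  50.7] yaw 0.202 pitch(xz) -0.001 roll(yz) 0.029 F [ 0.8  0.9 -3.2] w 11.3 t 27.5167
[-0.22  3.07 -1.83] [39.9  6.4 -0.8]
```

```bash
python3 -m crank '[[[-0.03,0.42,-0.26,0],[-0.03,0.42,-0.26,0],[-0.03,0.42,-0.26,0],[0,0,0,0]]]' 1|grep -E 'force|clock'
python3 - <<'E'
from lp import *
o,M,r=show();c=np.array([.9896,.1435,0]);print(lgo(np.array([439.1,251.2,51.5])+135*c),(o-[439.1,251.2,51.5]).round(1))
E
```

```text
clock: 27.85
force: [-0.0, 0.0, -2.2]
gripper_force: 59.4
lifter [514.8 262.8  51.7] yaw 0.203 pitch(xz) -0.002 roll(yz) 0.029 F [-0.   0.  -2.2] w 11.3 t 27.85
[-0.16  2.01 -1.17] [75.7 11.6  0.2]
```

```bash
python3 -m crank '[[[-0.03,0.42,-0.25,0],[-0.03,0.42,-0.25,0],[-0.03,0.42,-0.25,0],[-0.03,0.42,-0.25,0],[-0.03,0.33,-0.18,0],[0,0,0,0]]]' 1|grep -E 'force|clock'
python3 - <<'E'
from tl import *
o,M,r=show();print((o-[439.1,251.2,51.5]).round(1),r.round(3).tolist(),np.round(st()[0]['qpos'],2))
D=snap("wrist","pics/w10.png");pickle.dump(D,open("w10.pkl","wb"))
for fz in(61,None):print("tile",edgefit([(D,True)],TILE,[438.5,249.7,.144,61],fz,w=6))
print("bars",edgefit([(D,True)],rect(-70,70,49,59,61),[438.5,249.7,.144,0],0,w=4))
print(lgo([495.4+10,21.5,100]))
E
```

```text
clock: 28.35
force: [-0.1, -0.1, -2.4]
gripper_force: 59.6
lifter [571.5 271.1  51.5] yaw 0.204 pitch(xz) -0.003 roll(yz) 0.03 F [-0.1 -0.1 -2.4] w 11.3 t 28.35
[132.4  19.9  -0. ] [[-0.2, 0.842, -0.5], [0.979, 0.187, -0.077], [0.029, -0.505, -0.862]] [-0.15  1.33 -1.01  0.69  0.69  1.87 -0.54]
tile (array([4.38318528e+02, 2.49109168e+02, 1.40768131e-01, 6.10000000e+01]), 0.03041667744252926, 84)
tile (array([4.38126574e+02, 2.49050926e+02, 1.40204808e-01, 6.09103787e+01]), 0.029101370732420903, 84)
bars (array([4.39159031e+02, 2.49103712e+02, 1.51746379e-01, 0.00000000e+00]), 0.0030073254445965214, 44)
[-9.19 -5.05  0.42]
```

```bash
python3 -m crank '[[[0.01,-0.14,-0.24,0],[0.02,-0.28,-0.47,0],[0.02,-0.28,-0.47,0],[0.02,-0.28,-0.47,0],[0.01,-0.14,-0.24,0],[0,0,0,0]]]' 1|head -1
python3 - <<'E'
from lp import *
o,M,r=show();print(lgo([503,20.5,105]))
E
```

```text
clock: 28.9
lifter [571.9 271.4 110.4] yaw 0.204 pitch(xz) 0.001 roll(yz) 0.03 F [ 1.4  0.8 -1.7] w 11.8 t 28.9
[-9.28 -4.11  2.32]
```

```bash
python3 -m crank '[[[-0.4,-0.17,0.1,0.06],[-0.8,-0.35,0.2,0.06],[-0.8,-0.35,0.2,0.06],[-0.8,-0.35,0.2,0.06],[-0.8,-0.35,0.2,0.06],[-0.8,-0.35,0.2,0.06],[-0.8,-0.35,0.2,0.06],[-0.8,-0.35,0.2,0.06],[-0.8,-0.35,0.2,0.06],[-0.8,-0.35,0.2,0.06],[-0.8,-0.35,0.2,0.06],[-0.8,-0.35,0.2,0.05]]]' 1|head -1; python3 -m crank '[[[-0.1,-0.05,0.03,0],[0,0,0,0],[0,0,0,0]]]' 1|head -1
python3 - <<'E'
from lp import *
o,M,r=show();print(lgo([503,20.5,105]),lgo([503,20.5,12]))
s,r=st();D=snap("wrist");p,e,k=liftfit(D,r,np.array(s['eef_pos']),PL);print((p-PL).round(3),e)
print("pad",edgefit([(D,True)],rect(-100,100,-50,50,6),[497,20.2,.088,0],0,w=5))
E
```

```text
clock: 29.9
clock: 30.15
lifter [496.6  24.3 105. ] yaw 0.155 pitch(xz) -0.004 roll(yz) 0.001 F [ 0.1  0.9 -2.2] w 11.2 t 30.15
[-0.19  0.2  -0.12] [-0.19  2.08  3.09]
[-0.13  -0.316  0.224  0.    -0.007 -0.005] 0.025608988037936577
pad (array([4.94956968e+02, 2.03156321e+01, 8.80133565e-02, 0.00000000e+00]), 0.043010252568710924, 48)
```

```bash
python3 -m crank '[[[-0.03,0.26,0.39,0],[-0.04,0.42,0.62,0],[-0.04,0.42,0.62,0],[-0.04,0.42,0.62,0],[-0.03,0.3,0.45,0],[-0.01,0.17,0.25,0],[0,0.06,0.1,0],[0,0,0,0],[0,0,0,0]]]' 1|head -1
python3 - <<'E'
from lp import *
o,M,r=show();print(lgo([503,20.5,12]),lgo([503,20.5,6]))
E
```

```text
clock: 30.95
lifter [503.   20.3  13.7] yaw 0.156 pitch(xz) -0.004 roll(yz) 0.001 F [ 0.2  0.8 -2.1] w 11.4 t 30.95
[0.01 0.04 0.06] [0.01 0.16 0.26]
```

```bash
python3 -m crank '[[[0,0.03,0.05,0],[0,0.03,0.05,0],[0,0.02,0.035,0],[0,0.02,0.035,0],[0,0.02,0.035,0],[0,0,0,0]]]' 1|grep -E 'clock|force'
python3 -c "
from lp import *
show()"; python3 -m crank '[[[0,0.01,0.017,0],[0,0.01,0.017,0],[0,0.01,0.017,0],[0,0,0,0]]]' 1|grep -E 'clock|force'
python3 -c "
from lp import *
show()"
```

```text
clock: 31.45
force: [0.6, -0.8, -2.4]
gripper_force: 59.7
lifter [502.8  19.8   7.3] yaw 0.156 pitch(xz) -0.004 roll(yz) 0.0 F [ 0.6 -0.8 -2.4] w 11.1 t 31.45
clock: 31.78
force: [0.4, -1.3, 5.1]
gripper_force: 60.7
lifter [502.9  20.    7. ] yaw 0.156 pitch(xz) -0.004 roll(yz) 0.0 F [ 0.4 -1.3  5.1] w 11.3 t 31.7833
```

```bash
python3 -m crank '[[[0,0,0,0],[0,0,0,0],[0,0,0,0],[0,0,0,0],[0,0,0,0],[0,0,0,0],[0,0,0,0],[0,0,0,0],[0,0,0,0],[0,0,0,0]]]' -1
python3 -m crank '[[[0,0,-0.2,0],[0,0,-0.4,0],[0,0,-0.7,0],[0,0,-0.8,0],[0,0,-0.8,0],[0,0,-0.8,0],[0,0,-0.8,0],[0,0,-0.3,0],[0,0,0,0],[0,0,0,0]]]' -1
python3 - <<'E'
from tl import *
D=snap("wrist","pics/w11.png")
L=[]
for x in(500,504):
  for yaw in(.13,.16):
    p,e,n=edgefit([(D,True)],LIFT[:3],[x,20,yaw,6],6,w=6);L.append((e,n,p.round(3).tolist()))
print(sorted(L)[0],edgefit([(D,True)],LIFT[:3],sorted(L)[0][2],None,w=4))
print("pad",edgefit([(D,True)],PADM,[497,20.2,.088,0],0,w=5))
T=snap("top","pics/top1.png")
print("tile top",edgefit([(T,False)],TILE,[438.4,249.5,.144,61],61,w=5))
for n in("bowl","bat"):
    a=ctrl.place_of("top",n);print(n,a[0]["position"] if a else None)
E
```

```text
clock: 32.62
eef_pos: [583.3, 30.6, 51.9]
tool_rot: [-2.611, 0.0, 1.725]
force: [-1.1, 0.2, 0.3]
width: 85.6
gripper_force: 0.0
clock: 33.45
eef_pos: [643.3, 40.2, 155.4]
tool_rot: [-2.611, 0.0, 1.725]
force: [0.1, -0.6, -0.4]
width: 85.1
gripper_force: 0.0
(0.01007222249149161, 63, [501.836, 19.235, 0.147, 6.0]) (array([5.04052967e+02, 2.02583502e+01, 1.46350453e-01, 8.37849518e+00]), 0.0011212867229992436, 63)
pad (array([4.97080477e+02, 2.01262861e+01, 8.97659035e-02, 0.00000000e+00]), 0.03215976288003382, 37)
tile top (array([4.36219282e+02, 2.42018796e+02, 1.38259773e-01, 6.10000000e+01]), 0.9875131596118695, 75)
bowl [117.3, 339.6]
bat [110.3, 378.9]
```

```bash
python3 -c "
from h import *
print(ctrl.finish_job())"
```

```text
the job is handed in; nothing more can be done
None
```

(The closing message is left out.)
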